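Set up a sine bar on a gauge-block stack and lay the angle block on it for checking

TASK

Set up the sine bar on the granite surface plate: its plain-end roller rests centred and square on the taller of the two gauge-block stacks, and its stop-plate end points toward the robot with that roller down on the plate. Then lay the steel angle block on the bar's sloping top, centred, sloped face up and thick end down against the stop plate, so that its upper face comes out level. Set both down gently, and leave the two stacks standing where they are.

Things in the scene. Friction and masses are not known exactly. Their poses are not given: they have to be found in the camera images.
- surface_plate: Grey granite surface plate, fixed, 200 (x) x 300 (y) x 50 mm high. Origin: centre of its underside; x points roughly away from the robot, z up; its top is at z = +50 mm.
- stack_tall: Taller stack of square steel gauge blocks, loose on the plate, 24 x 24 mm and 42.3 mm high (gives the bar 25 degrees, which is the angle of the angle block). Origin: centre of its underside; x points roughly away from the robot, z up.
- stack_short: Shorter stack of square steel gauge blocks for another job, loose on the plate, 24 x 24 mm and 25.9 mm high. Origin: centre of its underside, z up. The two stacks stand about 140 mm apart, either one on the left.
- sine_bar: Steel 100 mm sine bar, 0.55 kg, at first flat on the desk. Origin: midway between the rollers, level with their undersides; x to the plain end, z up. 124 mm long (x +-62), 30 wide (y +-15), top z = 34, underside z = 9 (z = 16 beyond x = +-38). Rollers 20 mm diameter, 32 long along y, axes x = +-50, z = 10. Stop plate across the -x end: x -67 to -62, 12 mm above the top face.
- roller_plain_end (a point): Centre of the sine bar's roller at the plain end (+x), on its axis, 10 mm above the roller's underside; axes as the bar's.
- roller_stop_end (a point): Centre of the sine bar's roller at the stop-plate end (-x), on its axis, 10 mm above the roller's underside; axes as the bar's.
- angle_block: Steel angle block (wedge), loose, 0.5 kg, lying on its flat base on the desk at the start, 75 mm long (x +-37.5), 36 mm wide (y +-18, parallel sides); upper face slopes 25 degrees, from 44 mm high at the thick end (-x) to 9 mm at the thin end (+x). Origin: centre of the base; z up out of the base.
- block_thin_end (a point): Middle of the lower edge of the angle block's thin end, at x = +37.5 mm, z = 0 in the block's frame; axes as the block's.
Mind the look-alikes: they are no part of the job. Leave any yellow look-alike of the angle_block alone.

How it is judged:
By the outcome, as a careful person would: the job done as asked, in the order asked, and still so for the second after the job is handed in, with the robot touching nothing.
It also fails if it takes over 72 s, if anything falls off the work surface, if the arm or the gripper's body presses on something with over 40 N, if the wrist force passes 120 N, or if a joint passes its speed limit or range.

ROBOT

A 6-joint arm with a two-finger parallel gripper is mounted at the origin on a cart in front of the work surface, level with it; the furniture and walls round the work are solid. World frame = base frame: x ahead of the robot, y to its left, z up, the work surface at z = 0. Lengths are in m, angles in rad, forces in N, time in s.
With the tool pointing down it reaches from about 0.325 to 0.9 m from the base axis. Payload 6.1 kg.
Tool frame: the origin (TCP) lies at the very end of the fingers, on their centre line; the grasp point (between the pads) lies behind it (arm.grasp_offset is the z of the grasp point in the tool frame, in m); z points along the fingers, y is the line along which they close (so a half turn about z gives the same grasp; the last joint's range is limited). The gripper opens to 87 mm and grips with 3 to 60 N. Pads are 19 mm wide; open, the fingers measure 117 mm over their backs; the gripper's body (75 mm by 190 mm) begins 51 mm behind the grasp point.
Start: joints at [-1.463, 0.22, 1.526, -0, 1.395, -0.126], TCP at [0.145, -0.608, 0.223] pointing down, gripper open.
Joint ranges: [-2.98, 2.98], [-0.91, 2.08], [0.09, 2.57], [-1.24, 4.39], [0.2, 2.65], [-2.68, 2.68]. Speed limits (rad/s): [2.57, 2.57, 3.01, 3.14, 3.14, 3.14].

INTERFACE

Orientations are given as a unit quaternion [x, y, z, w].
In Python, from station import arm gives the robot as it stands.
- The arm moves only by the tool jog_arm, never from a script. Its argument "series" is a list of rows, each a list of 7 numbers: the shift along the world's x, y, z in m, then the turn, a rotation vector about the world's x, y, z in rad, then the finger opening in m, from 0 to 0.087. A call has 1 to 8 rows; each row shifts and turns the commanded pose from where the row before left it; what a row does not reach is not made up. A row lasts 1/12 s, in which the tool goes at most 41.7 mm and 7.16 degrees, less where a joint would pass 70% of its speed; a pose out of reach is approached as far as the arm can. A call is refused whole if a number of a shift passes 0.0417 or a number of a turn 0.125, either way. A call with a gripper value outside its range is refused whole. The fingers move at their own pace and stop on an object; "force" is the grip in N (left out, the last holds). Time passes only in rows, so rows that do not move let the fingers close. It gives the time, the measured TCP pose, the force, the opening and the grip force at its end, in the units of the state.
- arm.get_obs(): the state, without advancing time (a new reading comes with each control period).
- arm.read_camera(name): name is "scene" or "top"; returns a dict with "image" (480x640x3 uint8, red, green, blue), "fov_y" (degrees; the focal length in pixels is half the picture's height over the tangent of half this angle, whatever the lens; pixels are square), "cx", "cy" (the principal point, pixels), "D" ([k1, k2, p1, p2, k3] as OpenCV has them; the pictures are not rectified), "xyz" and "orientation" of the camera in the world. Camera axes: x right, y down, z forward; pixel columns grow to the right and rows downward; lengths in m; the calibration is good to about 2 mm. A picture is of the moment at which its call begins. There is no depth.
- arm.sign_off(): hands the job in; it is judged then, once.
The state is a dict: "time_s": time; "joints": joint angles; "dq": joint speeds; "effort": joint torques, N m; "tcp_pos": TCP position; "ee_rot": TCP orientation; "ft_force": force on the tool from outside, world axes, zero at the start; "moment": the same for the moment, N m; "gripper_width": finger opening in m; "finger_force": force on a finger pad.
Only numpy, scipy, OpenCV 4.12 (cv2) and the standard library are available. Lean on these libraries where they do the work, as an engineer would, in place of code of your own. Each camera call takes 0.05 s, during which the arm holds its last target. There are 200 camera calls.

## Working session

There is one attempt and no reset: what is moved stays moved. The work goes in short steps, Python scripts to look and compute and a tool call to move; the robot and the scene stay as the last step left them, time stands still between calls to the robot, and variables do not carry over. Pictures are saved under pics/ and viewed, at most 10 in all, crops included, and the job is handed in when it is done.

Besides the shell and the picture viewer there is one more tool, called by a JSON object that holds its "api" and its "payload", one argument or row to a line. jog_arm: Moves the arm, as the interface text tells. Its arguments: {"type":"object","properties":{"series":{"type":"array"},"force":{"type":"number"}},"required":["series"]}

```bash
mkdir -p pics; ls
python3 - <<'E'
from station import arm
import cv2,numpy as np,pickle
o=arm.get_obs();print(o, arm.grasp_offset)
for n in("scene","top"):
    c=arm.read_camera(n);pickle.dump(c,open(f"pics/{n}0.pkl","wb"))
    cv2.imwrite(f"pics/{n}0.png",c["image"][:,:,::-1])
    print(n,{k:v for k,v in c.items() if k!="image"})
E
```

```text
pics
{'time_s': 0.0, 'joints': array([-1.46310466e+00,  2.21248217e-01,  1.52762912e+00, -3.48733153e-05,
        1.39467748e+00, -1.26068960e-01]), 'dq': array([ 9.23789005e-05,  6.06936284e-04, -8.36311531e-04, -3.05423780e-04,
       -1.12490881e-03,  1.46497787e-03]), 'effort': array([ 1.57660084e-03, -4.94607925e+01, -3.87377572e+01,  6.99712895e-02,
        5.72527049e-02, -1.43485618e-04]), 'tcp_pos': array([ 0.14470923, -0.60737316,  0.22141404]), 'ee_rot': array([ 9.93176432e-01,  1.16617371e-01, -8.14851477e-06, -9.81197924e-04]), 'ft_force': array([ 0.57957357, -0.50655238, -0.3978143 ]), 'moment': array([ 0.02397268, -0.00304396,  0.03694042]), 'finger_force': 0.0, 'gripper_width': 0.08698071735223448} -0.0187
scene {'fov_y': 43.888838498868644, 'cx': 321.9116457578816, 'cy': 226.07399596244048, 'D': array([-0.03789755,  0.        ,  0.        ,  0.        ,  0.        ]), 'xyz': array([-0.16608495,  1.04846501,  0.62276708]), 'orientation': array([-0.232869  ,  0.8084406 , -0.51849938,  0.15282088])}
top {'fov_y': 50.28278402683785, 'cx': 310.02851602283647, 'cy': 241.00828883845074, 'D': array([-0.03123568,  0.        ,  0.        ,  0.        ,  0.        ]), 'xyz': array([ 0.38269504, -0.02239629,  1.14551527]), 'orientation': array([ 0.70865692, -0.70353824,  0.03552284, -0.03971703])}
```

View pics/scene0.png

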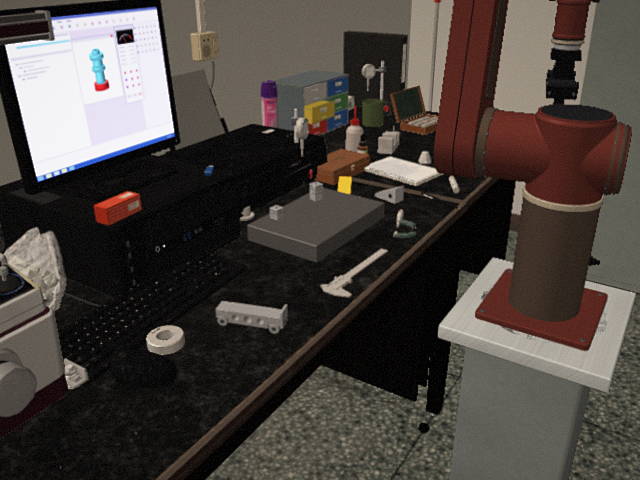

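View pics/top0.png

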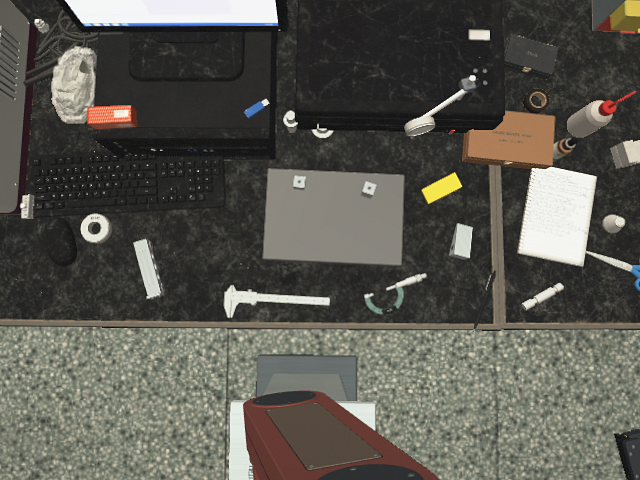

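Candidates: the angle block could be the grey wedge at top (461,240) / scene (389,193), the yellow wedge at top (441,188) / scene (345,184), or the grey block at top (628,152) / scene (387,142). The sine bar is at top (148,268) / scene (252,316). The stacks are at top (300,182) and (370,188). The description points to the grey wedge at (461,240), so I'll check it in close crops.

```bash
cat > h.py <<'E'
import cv2,numpy as np,pickle
from scipy.spatial.transform import Rotation as R
from scipy.optimize import least_squares
def K(c):
    f=240/np.tan(np.radians(c["fov_y"]/2)); return np.array([[f,0,c["cx"]],[0,f,c["cy"]],[0,0,1]])
def proj(c,P):
    Rm=R.from_quat(c["orientation"]).as_matrix(); p=(np.atleast_2d(P)-c["xyz"])@Rm
    return cv2.projectPoints(p.reshape(-1,1,3),np.zeros(3),np.zeros(3),K(c),c["D"])[0][:,0]
def ray(c,uv):
    n=cv2.undistortPoints(np.array(uv,float).reshape(-1,1,2),K(c),c["D"])[:,0]
    return np.c_[n,np.ones(len(n))]@R.from_quat(c["orientation"]).as_matrix().T
def onz(c,uv,z):
    d=ray(c,uv); return c["xyz"]+d*((z-c["xyz"][2])/d[:,2])[:,None]
def tri(cs,uvs):
    A=np.zeros((3,3));b=np.zeros(3)
    for c,u in zip(cs,uvs):
        d=ray(c,[u])[0];d/=np.linalg.norm(d);M=np.eye(3)-np.outer(d,d);A+=M;b+=M@c["xyz"]
    return np.linalg.solve(A,b)
def crop(c,x,y,w,h,s):
    im=cv2.resize(c["image"][y:y+h,x:x+w,::-1],None,fx=s,fy=s,interpolation=cv2.INTER_CUBIC)
    for k in range((x+9)//10*10,x+w,10):
        cv2.line(im,(int((k-x+.5)*s),0),(int((k-x+.5)*s),8 if k%50 else 16),(0,255,255),1)
        if k%20==0:cv2.putText(im,str(k),(int((k-x)*s),28),0,.35,(0,255,255),1)
    for k in range((y+9)//10*10,y+h,10):
        cv2.line(im,(0,int((k-y+.5)*s)),(8,int((k-y+.5)*s)),(0,255,255),1)
        cv2.putText(im,str(k),(10,int((k-y+.5)*s)),0,.35,(0,255,255),1)
    return im
def load(n): return pickle.load(open(f"pics/{n}.pkl","rb"))
E
python3 - <<'E'
from h import *
t=load("top0");s=load("scene0")
a=np.vstack([np.hstack([crop(t,120,230,50,75,4),crop(t,435,215,50,75,4),crop(t,285,165,100,37,4)[:148].repeat(1,0) if 0 else cv2.resize(crop(t,285,165,100,75,4),(400,300))]),
 np.hstack([crop(s,205,290,100,50,4),cv2.resize(crop(s,365,175,50,50,4),(200,200)),crop(s,330,170,50,50,4)])])
b=crop(s,240,170,160,20*5,5)
cv2.imwrite("pics/m1.png",a);cv2.imwrite("pics/m2.png",b);print(a.shape,b.shape)
E
```

```text
(500, 800, 3) (500, 800, 3)
```

View pics/m1.png

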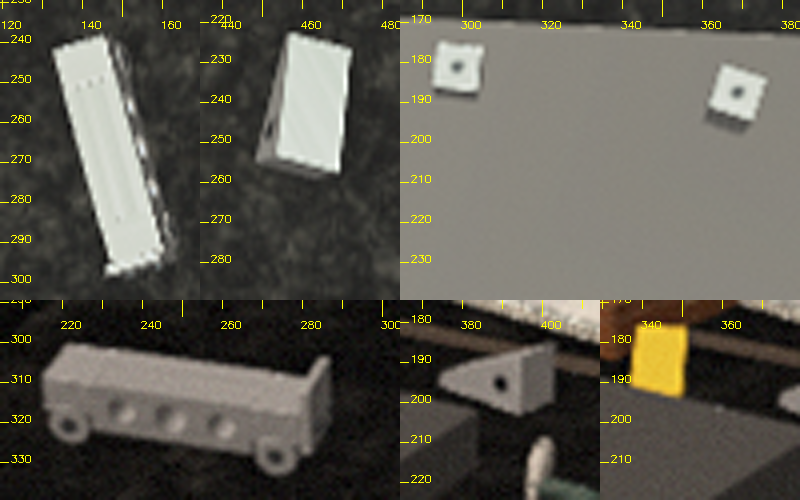

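View pics/m2.png

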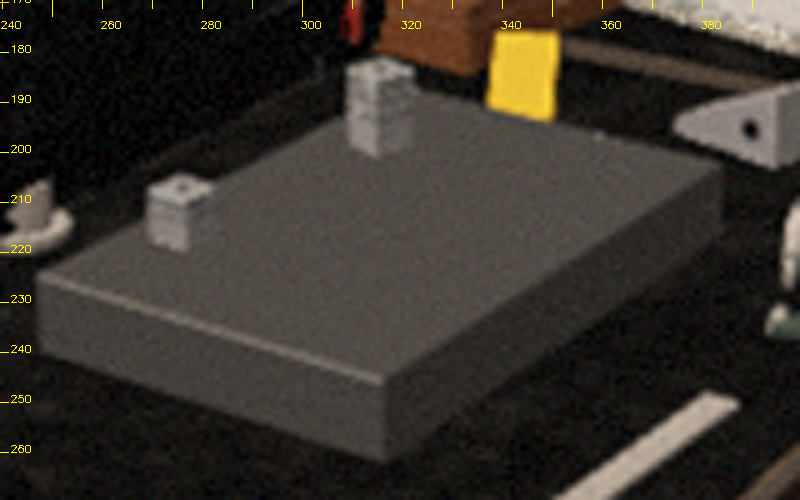

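The crops confirm the choices. The grey wedge at top (461,240) has its thin end away from the robot. The bar at (148,268) has its stop plate toward the robot. The right-hand stack, at top (368.7,187.5) / scene (316.5,183), is the taller one and is turned a little.

```bash
cat >> h.py <<'E'
def fitmask(c,polys,p0,win,thr,soft=12,invis=()):
    """polys: list of (n,3) local polygons seen bright; fit x,y,yaw (z fixed in p0[3]) to the bright area"""
    x,y,w,h=win; g=cv2.cvtColor(c["image"],cv2.COLOR_RGB2GRAY)[y:y+h,x:x+w].astype(float)
    obs=1/(1+np.exp(-(g-thr)/soft)); S=8
    def cost(q):
        m=np.zeros((h*S,w*S),np.uint8); Rz=R.from_euler("z",q[2]/50).as_matrix()
        for P in polys:
            uv=(proj(c,P@Rz.T+[q[0]/1e3,q[1]/1e3,p0[3]])-[x,y]+.5)*S-.5
            cv2.fillPoly(m,[np.round(uv*16).astype(np.int32)],1,shift=4)
        r=cv2.GaussianBlur(cv2.resize(m.astype(float),(w,h),interpolation=cv2.INTER_AREA),(3,3),.5)
        return ((r-obs)**2).sum()
    from scipy.optimize import minimize
    q0=np.array([p0[0]*1e3,p0[1]*1e3,p0[2]*50]); best=None
    for st in (8,3,1):
        r=minimize(cost,q0,method="Nelder-Mead",options=dict(initial_simplex=q0+np.vstack([np.zeros(3),np.eye(3)*st]),xatol=.02,fatol=1e-3));q0=r.x
    return np.array([q0[0]/1e3,q0[1]/1e3,q0[2]/50]),r.fun
def rect(x0,x1,y0,y1,z): return np.array([[x0,y0,z],[x1,y0,z],[x1,y1,z],[x0,y1,z]])/1e3
SLOPE=np.array([[-37.5,-18,44],[37.5,-18,9],[37.5,18,9],[-37.5,18,44]])/1e3
E
python3 - <<'E'
from h import *
t=load("top0");s=load("scene0")
print("tall top z",tri([t,s],[(368.75,187.5),(316.5,182.7)]),"short",tri([t,s],[(298.75,181),(276.1,206.9)]))
print("block thick L",tri([t,s],[(453.25,253.75),(395.75,188.25)]),"R",tri([t,s],[(469.5,257.75),(403,185)]))
# bar plain-end top corners: top px; scene
print("bar plain L",tri([t,s],[(132.7,242),(215.2,312.5)]),"plain R",tri([t,s],[(146.5,238.5),(222,301)]))
for n,uv,z in (("tall",(368.75,187.5),.0923),("short",(298.75,181),.0759),("block",(462.5,240),.0265),("bar",(147,267),.034)):
    print(n,onz(t,[uv],z)[0])
g=cv2.cvtColor(t["image"],cv2.COLOR_RGB2GRAY);print(g[187,366],g[195,350],g[240,462],g[238,450],g[262,145],g[262,155])
pl=onz(t,[(367.5,188)],.0923)[0]
print("tall",fitmask(t,[rect(-12,12,-12,12,42.3)],[*pl[:2],-.35,.05],(355,175,26,26),170))
b=onz(t,[(462,240)],.0265)[0]
print("block",fitmask(t,[SLOPE],[*b[:2],-.2,0],(435,212,50,58),150))
b=onz(t,[(147,267)],.034)[0]
for y in(15,16):print("bar",fitmask(t,[rect(-62,62,-15,15,34),rect(-67,-62,-y,y,46)],[*b[:2],.25,0],(122,228,48,75),150))
c=onz(t,[(268.5,169),(403.5,174.5),(402.5,264.5),(263.5,259.5)],.05);print("plate",c)
E
```

```text
tall top z [ 0.6066295  -0.13807615  0.09670701] short [0.62445944 0.00912606 0.07885099]
block thick L [ 0.47337236 -0.32503579  0.04723696] R [ 0.4663695  -0.35938236  0.04697226]
bar plain L [0.49616159 0.37557077 0.02877164] plain R [0.50470689 0.34435075 0.03382274]
tall [ 0.60880822 -0.13788303  0.0923    ]
short [0.62543681 0.00939997 0.0759    ]
block [ 0.5068196  -0.35127398  0.0265    ]
bar [0.44185392 0.3404598  0.034     ]
216 135 215 51 211 84
tall (array([ 0.60861578, -0.13831416, -0.3101583 ]), np.float64(8.14536928140868))
block (array([ 0.5069167 , -0.35230516, -0.26544893]), np.float64(7.35520288194941))
bar (array([0.44167896, 0.34152922, 0.30701455]), np.float64(27.79595112096599))
bar (array([0.44168813, 0.34163847, 0.31008049]), np.float64(28.458604600842722))
plate [[ 0.65771656  0.07670789  0.05      ]
 [ 0.647377   -0.21867963  0.05      ]
 [ 0.4504618  -0.21409874  0.05      ]
 [ 0.45909964  0.08419136  0.05      ]]
```

Run:
```python
from h import *
t=load("top0")
def ang(v):return np.arctan2(v[1],v[0])
c=onz(t,[(132.7,242),(146.5,238.5),(159.5,292.5)],.034);print("bar",c,ang(c[1]-c[2]), ang(c[0]-c[1])-np.pi/2)
q=np.array([(725,63),(767,83),(750,122),(708,105)])
c=onz(t,np.c_[285+(q[:,0]-400)/4-.5,165+q[:,1]/4-.5],.0923);print("tall",c.mean(0),ang(c[0]-c[3]),ang(c[1]-c[2]),ang(c[0]-c[1])-np.pi/2,ang(c[3]-c[2])-np.pi/2)
res={}
for thr in(140,165,185):
  for so in (6,12):
    print(thr,so,"tall",fitmask(t,[rect(-12,12,-12,12,42.3)],[.608,-.138,-.35,.05],(358,177,20,19),thr+10,so),
    "bar",fitmask(t,[rect(-62,62,-15,15,34),rect(-67,-62,-15,15,46)],[.4416,.3416,.28,0],(122,228,48,75),thr,so),
    "blk",fitmask(t,[SLOPE],[.507,-.352,-.2,0],(435,212,50,58),thr,so))
def ov(P,q,z,col,x,y,w,h,s):
    im=crop(t,x,y,w,h,s);Rz=R.from_euler("z",q[2]).as_matrix()
    for p in P:
        uv=(proj(t,p@Rz.T+[q[0],q[1],z])-[x,y]+.5)*s
        cv2.polylines(im,[np.round(uv).astype(int)],True,col,1)
    return im
A=ov([rect(-62,62,-15,15,34),rect(-67,-62,-15,15,46)],[.4417,.3415,.307],0,(0,0,255),120,230,50,75,5)
B=ov([SLOPE],[.5069,-.3523,-.265],0,(0,0,255),440,215,45,75,5)
C=ov([rect(-12,12,-12,12,42.3)],[.6086,-.1383,-.310],.05,(0,0,255),355,173,28,30,11)
C=cv2.copyMakeBorder(C,0,375-330,0,0,0)
cv2.imwrite("pics/ov.png",np.hstack([A,B,C]))
```

```text
bar [[0.49654564 0.37441571 0.034     ]
 [0.5044934  0.34414536 0.034     ]
 [0.38666137 0.31086417 0.034     ]] 0.27527539740198265 0.25676395826306564
tall [ 0.60815946 -0.13814192  0.0923    ] -0.3811041250744888 -0.4093448992215408 -0.446983675024494 -0.3849183507337024
140 6 tall (array([ 0.60882056, -0.13830026, -0.3207097 ]), np.float64(10.81742371604012)) bar (array([0.44158237, 0.34152416, 0.30964432]), np.float64(38.05422183549296)) blk (array([ 0.50692786, -0.35226086, -0.25811374]), np.float64(10.0753700797167))
140 12 tall (array([ 0.60884812, -0.13825707, -0.31806522]), np.float64(13.567939367555592)) bar (array([0.44145466, 0.34148836, 0.30679587]), np.float64(31.74501049895455)) blk (array([ 0.50681104, -0.35216672, -0.26202932]), np.float64(9.216199869961905))
165 6 tall (array([ 0.6084671 , -0.13837274, -0.32291325]), np.float64(9.525137750872648)) bar (array([0.44194082, 0.34164348, 0.30931531]), np.float64(30.088862786156135)) blk (array([ 0.5067709 , -0.35235356, -0.25928369]), np.float64(11.37938519638241))
165 12 tall (array([ 0.60859058, -0.13829533, -0.30826844]), np.float64(8.326513663568262)) bar (array([0.44167679, 0.34160136, 0.30927411]), np.float64(25.382983826265928)) blk (array([ 0.50698099, -0.35237903, -0.2678833 ]), np.float64(9.195449934997301))
185 6 tall (array([ 0.60862294, -0.13827006, -0.37519547]), np.float64(23.124004407539484)) bar (array([0.44167014, 0.34164206, 0.30899566]), np.float64(35.514208059410095)) blk (array([ 0.50667034, -0.3524616 , -0.25279047]), np.float64(19.96200420566936))
185 12 tall (array([ 0.60871727, -0.13814582, -0.32589971]), np.float64(19.284427919399086)) bar (array([0.44192823, 0.34174261, 0.31132201]), np.float64(35.915297446409646)) blk (array([ 0.50667034, -0.3524616 , -0.25279047]), np.float64(18.84563913648173))
```

View pics/ov.png

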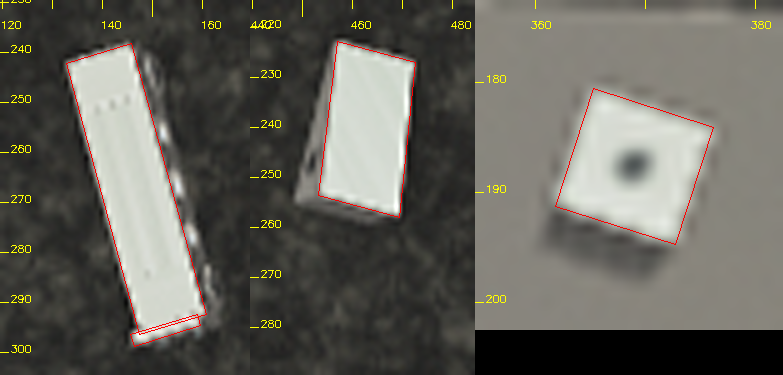

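The overlay shows all three fits are sound: bar (0.4417, 0.3416, yaw 0.309), block (0.507, -0.352, yaw -0.262), tall stack (0.6086, -0.1383, yaw -0.32). The triangulated heights also agree with the text. I'll start the move to the bar.

{"api": "jog_arm", "payload": {
  "series": [
    [0.034,0.024,0,0,0,0.0094,0.087],
    [0.034,0.024,0,0,0,0.0094,0.087],
    [0.034,0.024,0,0,0,0.0094,0.087],
    [0.034,0.024,0,0,0,0.0094,0.087],
    [0.034,0.024,0,0,0,0.0094,0.087],
    [0.034,0.024,0,0,0,0.0094,0.087],
    [0.034,0.024,0,0,0,0.0094,0.087],
    [0.034,0.024,0,0,0,0.0094,0.087]
  ]
}}

```text
time_s: 0.77
tcp_pos: [0.418, -0.4143, 0.2222]
ee_rot: [0.988, 0.154, -0.0, -0.0]
ft_force: [0.6, -0.4, 0.3]
gripper_width: 0.0868
finger_force: 0.0
```

{"api": "jog_arm", "payload": {
  "series": [
    [0.01,0.04,0,0,0,0,0.087],
    [0.01,0.04,0,0,0,0,0.087],
    [0.01,0.04,0,0,0,0,0.087],
    [0.01,0.04,0,0,0,0,0.087],
    [0.01,0.04,0,0,0,0,0.087],
    [0.01,0.04,0,0,0,0,0.087],
    [0.01,0.04,0,0,0,0,0.087],
    [0.01,0.04,0,0,0,0,0.087]
  ]
}}

```text
time_s: 1.43
tcp_pos: [0.4966, -0.0939, 0.2223]
ee_rot: [0.988, 0.154, -0.0, -0.0]
ft_force: [0.9, 0.4, 0.2]
gripper_width: 0.0871
finger_force: 0.0
```

{"api": "jog_arm", "payload": {
  "series": [
    [0,0.041,0,0,0,0,0.087],
    [0,0.041,0,0,0,0,0.087],
    [0,0.041,0,0,0,0,0.087],
    [0,0.041,0,0,0,0,0.087],
    [0,0.041,0,0,0,0,0.087],
    [0,0.041,0,0,0,0,0.087],
    [-0.02,0.035,0,0,0,0,0.087],
    [-0.01,0.03,0,0,0,0,0.087]
  ]
}}

```text
time_s: 2.1
tcp_pos: [0.4649, 0.2174, 0.2219]
ee_rot: [0.988, 0.154, -0.001, -0.0]
ft_force: [1.5, -0.7, -0.4]
gripper_width: 0.0867
finger_force: 0.0
```

{"api": "jog_arm", "payload": {
  "series": [
    [0,0,0,0,0,0,0.087],
    [0,0,0,0,0,0,0.087]
  ],
  "force": 20
}}

```text
time_s: 2.27
tcp_pos: [0.4659, 0.2163, 0.2221]
ee_rot: [0.988, 0.156, -0.0, 0.0]
ft_force: [0.2, -0.5, 0.2]
gripper_width: 0.0867
finger_force: 0.0
```

```bash
cat >> h.py <<'E'
def st():
    from station import arm
    o=arm.get_obs();r=R.from_quat(o["ee_rot"]);M=r.as_matrix()
    print("t%.2f"%o["time_s"],"tcp",o["tcp_pos"].round(4),"yaw %.3f"%np.arctan2(M[1,0],M[0,0]),"toolz",M[:,2].round(3),"F",o["ft_force"].round(1),"w %.4f ff %.1f"%(o["gripper_width"],o["finger_force"]),"q",o["joints"].round(2))
    return o,M
def snap(n):
    from station import arm
    for k in("scene","top"):
        c=arm.read_camera(k);pickle.dump(c,open(f"pics/{k}{n}.pkl","wb"))
E
python3 -c "from h import *;st()"
```

```text
t2.27 tcp [0.4659 0.2163 0.2221] yaw 0.313 toolz [-0.001 -0.    -1.   ] F [ 0.2 -0.5  0.2] w 0.0867 ff 0.0 q [ 0.28 -0.05  1.81 -0.    1.38  1.54]
```

{"api": "jog_arm", "payload": {
  "series": [
    [-0.006,0.0315,0,0,0,0,0.087],
    [-0.006,0.0315,0,0,0,0,0.087],
    [-0.006,0.0315,0,0,0,0,0.087],
    [-0.006,0.031,0,0,0,-0.004,0.087],
    [0,0,-0.04,0,0,0,0.087],
    [0,0,-0.04,0,0,0,0.087],
    [0,0,-0.04,0,0,0,0.087],
    [0,0,-0.03,0,0,0,0.087]
  ]
}}

```text
time_s: 2.93
tcp_pos: [0.4421, 0.3384, 0.069]
ee_rot: [0.988, 0.151, -0.001, 0.001]
ft_force: [-0.2, -0.3, -0.4]
gripper_width: 0.0867
finger_force: 0.0
```

Run:
```python
from h import *
st();snap(1);t=load("top1");s=load("scene1")
cv2.imwrite("pics/g1.png",np.hstack([crop(t,100,215,80,100,5),crop(s,190,230,100,125,4)]))
```

```text
t2.93 tcp [0.4421 0.3384 0.069 ] yaw 0.304 toolz [-0.002 -0.002 -1.   ] F [-0.2 -0.3 -0.4] w 0.0867 ff 0.0 q [ 0.51  0.22  1.83 -0.    1.09  1.78]
```

View pics/g1.png

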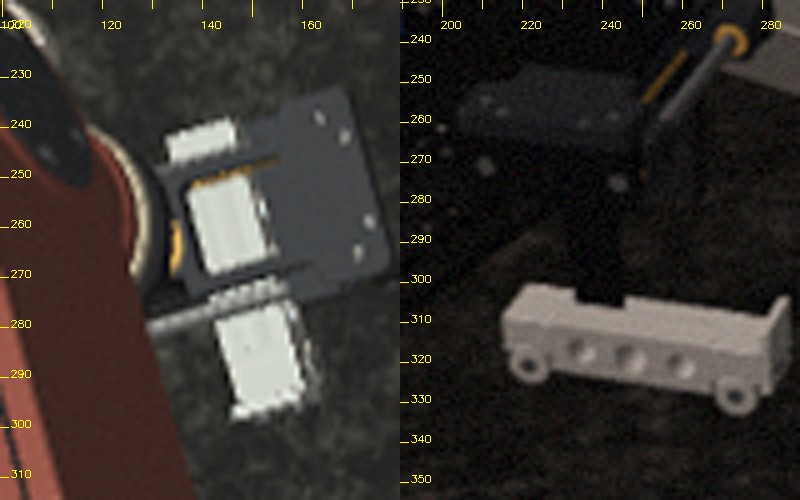

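The gripper straddles the bar's middle, with the near finger at scene (237,300) and the bar centre at about (246,318). I'll descend and grip.

{"api": "jog_arm", "payload": {
  "series": [
    [-0.0004,0.003,-0.025,0,0,0.004,0.087],
    [0,0,-0.022,0,0,0,0.087],
    [0,0,-0.016,0,0,0,0.087],
    [0,0,0,0,0,0,0.06],
    [0,0,0,0,0,0,0.035],
    [0,0,0,0,0,0,0.02],
    [0,0,0,0,0,0,0.02],
    [0,0,0,0,0,0,0.02]
  ],
  "force": 20
}}

```text
time_s: 3.7
tcp_pos: [0.4439, 0.3441, 0.0115]
ee_rot: [0.988, 0.154, 0.002, -0.001]
ft_force: [-0.4, -0.3, 0.5]
gripper_width: 0.0615
finger_force: 0.0
```

{"api": "jog_arm", "payload": {
  "series": [
    [0,0,0,0,0,0,0.02],
    [0,0,0,0,0,0,0.02],
    [0,0,0,0,0,0,0.02],
    [0,0,0,0,0,0,0.02]
  ],
  "force": 40
}}

```text
time_s: 4.03
tcp_pos: [0.4424, 0.3435, 0.0097]
ee_rot: [0.988, 0.154, 0.0, 0.0]
ft_force: [0.2, 0.4, -0.4]
gripper_width: 0.0353
finger_force: 0.0
```

```bash
python3 -c "from h import *;st()"
```

```text
t4.03 tcp [0.4424 0.3435 0.0097] yaw 0.309 toolz [ 0.  0. -1.] F [ 0.2  0.4 -0.4] w 0.0353 ff 0.0 q [ 0.52  0.32  1.84 -0.    0.98  1.78]
```

{"api": "jog_arm", "payload": {
  "series": [
    [-0.0005,-0.002,-0.003,0,0,0,0.036],
    [0,0,0,0,0,0,0.036],
    [0,0,0,0,0,0,0.025],
    [0,0,0,0,0,0,0.025],
    [0,0,0,0,0,0,0.025],
    [0,0,0,0,0,0,0.025]
  ],
  "force": 40
}}

```text
time_s: 4.53
tcp_pos: [0.4416, 0.3415, 0.0063]
ee_rot: [0.988, 0.154, -0.0, 0.0]
ft_force: [0.1, 1.5, -2.6]
gripper_width: 0.0298
finger_force: 40.0
```

```bash
python3 -c "from h import *;st()"
```

```text
t4.53 tcp [0.4416 0.3415 0.0063] yaw 0.309 toolz [-0. -0. -1.] F [ 0.1  1.5 -2.6] w 0.0298 ff 40.0 q [0.52 0.32 1.85 0.   0.97 1.78]
```

{"api": "jog_arm", "payload": {
  "series": [
    [0,0,0.01,0,0,0,0.025],
    [0,0,0.02,0,0,0,0.025],
    [0,0,0.03,0,0,0,0.025],
    [0,0,0.04,0,0,0,0.025],
    [0,0,0.04,0,0,0,0.025],
    [0,0,0.03,0,0,0,0.025],
    [0,-0.01,0.01,0,0,0,0.025],
    [0,-0.02,0,0,0,0,0.025]
  ]
}}

```text
time_s: 5.2
tcp_pos: [0.4437, 0.3131, 0.1906]
ee_rot: [0.988, 0.155, 0.003, -0.001]
ft_force: [0.8, -0.4, -4.7]
gripper_width: 0.0296
finger_force: 40.0
```

{"api": "jog_arm", "payload": {
  "series": [
    [0.011,-0.036,0,0,0,-0.0524,0.025],
    [0.0115,-0.038,0,0,0,-0.0524,0.025],
    [0.0115,-0.038,0,0,0,-0.0524,0.025],
    [0.0115,-0.038,0,0,0,-0.0524,0.025],
    [0.0115,-0.038,0,0,0,-0.0524,0.025],
    [0.0115,-0.038,0,0,0,-0.0524,0.025],
    [0.0115,-0.038,0,0,0,-0.0524,0.025],
    [0.0115,-0.038,0,0,0,-0.0524,0.025]
  ]
}}

```text
time_s: 5.87
tcp_pos: [0.5319, 0.007, 0.1848]
ee_rot: [0.998, -0.056, -0.001, 0.0]
ft_force: [0.5, 0.3, -3.9]
gripper_width: 0.0297
finger_force: 40.0
```

{"api": "jog_arm", "payload": {
  "series": [
    [0.0105,-0.038,0,0,0,-0.0524,0.025],
    [0.0105,-0.038,0,0,0,-0.0524,0.025],
    [0.0085,-0.034,0,0,0,-0.0524,0.025],
    [0.0045,-0.022,0,0,0,-0.0526,0.025],
    [0,0,0,-0.0343,-0.1035,0,0.025],
    [0,0,0,-0.0343,-0.1035,0,0.025],
    [0,0,0,-0.0343,-0.1035,0,0.025],
    [0,0,0,-0.0343,-0.1035,0,0.025]
  ]
}}

```text
time_s: 6.53
tcp_pos: [0.5656, -0.1231, 0.1842]
ee_rot: [0.964, -0.156, 0.214, 0.035]
ft_force: [0.1, 0.9, -4.7]
gripper_width: 0.0295
finger_force: 40.0
```

{"api": "jog_arm", "payload": {
  "series": [
    [0,0,0,0,0,0,0.025],
    [0,0,0,0,0,0,0.025],
    [0,0,0,0,0,0,0.025]
  ]
}}

```text
time_s: 6.78
tcp_pos: [0.5678, -0.1231, 0.1873]
ee_rot: [0.964, -0.156, 0.213, 0.035]
ft_force: [0.8, -0.9, -3.7]
gripper_width: 0.0295
finger_force: 40.0
```

Run:
```python
from h import *
st();snap(2);t=load("top2");s=load("scene2")
cv2.imwrite("pics/g2.png",np.hstack([crop(t,300,140,100,125,4),crop(s,250,100,100,125,4)]))
```

```text
t6.78 tcp [ 0.5678 -0.1231  0.1873] yaw -0.320 toolz [ 0.4   -0.133 -0.907] F [ 0.8 -0.9 -3.7] w 0.0295 ff 40.0 q [-0.36 -0.18  2.06  0.02  0.82  1.52]
```

View pics/g2.png

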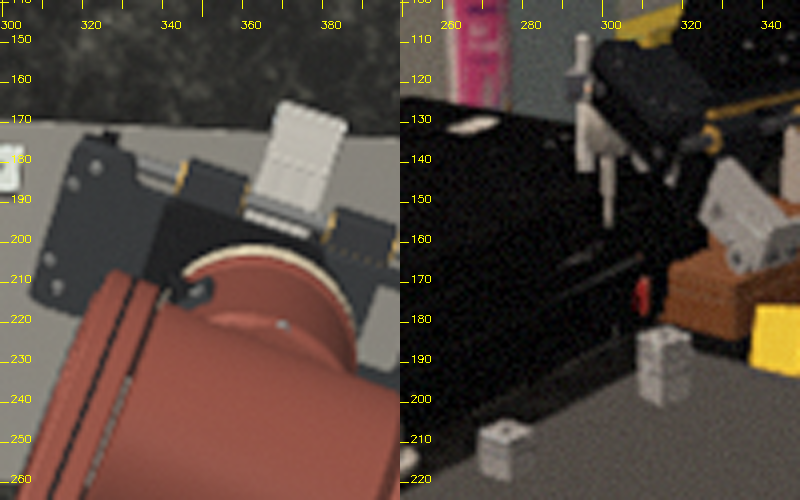

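The top view shows the plain end's top edge from about (371.5,164.5) to (386.3,170). The scene view shows both stacks undisturbed and the bar tilted with its plain end up. Next I'll compare the edge with the pose predicted from the TCP.

```bash
cat >> h.py <<'E'
def barpose(tcp,M,ox=0.,oz=.0063):
    # bar frame: x = tool x, z = -tool z, y = -tool y ; TCP at bar (ox,0,oz)
    B=M@np.diag([1,-1,-1]); return tcp-B@np.array([ox,0,oz]),B
E
python3 - <<'E'
from h import *
o,M=st();t=load("top2");s=load("scene2");p,B=barpose(o["tcp_pos"],M)
L=rect(62,62,-15,15,34)[[1,2]]
print("pred plain edge R,L top",proj(t,L@B.T+p))
for z0 in (0,):print("per mm x",proj(t,(L+[.001,0,0])@B.T+p)-proj(t,L@B.T+p),"per mm z",proj(t,[0,0,.001]+L@B.T+p)-proj(t,L@B.T+p))
print("scene plain edge",proj(s,L@B.T+p),"lower side corner",proj(s,np.array([[.062,.015,.016]])@B.T+p), "stop top",proj(s,np.array([[-.062,.015,.034]])@B.T+p))
# subpixel fit of the visible part of the top face: x along bar 28..62 bright
x,y,w,h=358,158,34,26
g=cv2.cvtColor(t["image"],cv2.COLOR_RGB2GRAY)[y:y+h,x:x+w]
print(g[::2,::2])
E
```

```text
t6.88 tcp [ 0.5694 -0.1235  0.1886] yaw -0.320 toolz [ 0.402 -0.134 -0.906] F [-0.2  0.1 -3.8] w 0.0296 ff 40.0 q [-0.36 -0.18  2.06  0.02  0.82  1.52]
pred plain edge R,L top [[385.24798393 171.48008418]
 [369.47094364 166.26220413]]
per mm x [[ 0.18611204 -0.52100373]
 [ 0.18043217 -0.52223262]] per mm z [[ 0.0777461  -0.13354476]
 [ 0.06073319 -0.13900127]]
scene plain edge [[318.34519219 126.01571709]
 [308.71177863 128.13128661]] lower side corner [[306.87961584 134.02112812]] stop top [[338.9231208  159.98162015]]
[[ 48  50  47  47  58  69  42  58  49  42  42  42  43  41  42  48  43]
 [ 56  43  44  45  40  48  44  59  52  43  42  42  40  42  48  50  42]
 [ 48  46  41  46  47  47  53  48  59  61  44  39  44  44  46  48  43]
 [ 47  41  42  47  47  53  53  41  50  65  54  41  40  42  48  50  44]
 [ 42  41  38  47  49  58 171 178 132  82  37  41  40  42  43  47  50]
 [ 42  41  41  45  43  72 185 184 194 187 177 130  79  42  47  51  59]
 [ 44  43  46  42  37 140 185 187 185 184 183 193 185 176 100  50  50]
 [ 77  81  73  57  49 146 188 187 188 187 187 185 184 183 146  38  48]
 [136 136 135 136 133 164 187 184 186 185 187 186 186 191 102 100 100]
 [133 133 133 133 138 194 184 186 186 186 185 186 187 152 130 132 133]
 [134 133 131 133 154 195 186 185 183 184 185 186 188 136 130 131 131]
 [136 133 132 132 175 174 184 185 194 185 184 183 182 122 131 131 132]
 [105 126 136 133 187 184 180 184 171 182 186 193 161 130 132 132 130]]
```

```bash
cat >> h.py <<'E'
def avg(n=6):
    from station import arm
    T=[];Q=[];C=[]
    for i in range(n):
        o=arm.get_obs();T.append(o["tcp_pos"]);Q.append(o["ee_rot"]);C.append(arm.read_camera("top"))
    M=R.from_quat(Q).mean().as_matrix();T=np.array(T)
    C[0]["image"]=np.mean([c["image"] for c in C],0).astype(np.uint8)
    return T.mean(0),T.std(0),M,C[0]
def fittilt(c,P,p,B,win,thr,soft=6):
    """shift along world x,y (mm) and yaw (rad) that puts polygon P (pose p,B) on the bright area"""
    from scipy.optimize import minimize
    x,y,w,h=win;S=8;g=cv2.cvtColor(c["image"],cv2.COLOR_RGB2GRAY)[y:y+h,x:x+w].astype(float)
    obs=1/(1+np.exp(-(g-thr)/soft))
    def cost(q):
        m=np.zeros((h*S,w*S),np.uint8)
        uv=(proj(c,P@(R.from_euler("z",q[2]/50).as_matrix()@B).T+p+[q[0]/1e3,q[1]/1e3,0])-[x,y]+.5)*S-.5
        cv2.fillPoly(m,[np.round(uv*16).astype(np.int32)],1,shift=4)
        return ((cv2.resize(m.astype(float),(w,h),interpolation=cv2.INTER_AREA)-obs)**2).sum()
    q=np.zeros(3)
    for s in(5,2,1):
        r=minimize(cost,q,method="Nelder-Mead",options=dict(initial_simplex=q+np.vstack([np.zeros(3),np.eye(3)*s]),xatol=.02,fatol=1e-3));q=r.x
    return q[:2],q[2]/50,r.fun
E
python3 - <<'E'
from h import *
T,sd,M,c=avg();print(T.round(4),sd.round(4),M[:,2].round(4),np.arctan2(M[1,0],M[0,0]))
p,B=barpose(T,M)
for thr in(155,165):
    d,a,f=fittilt(c,rect(15,62,-15,15,34),p,B,(356,156,36,28),thr);print(d,a,f,"along bar, left:",d@[np.cos(-.32),np.sin(-.32)],d@[-np.sin(-.32),np.cos(-.32)])
pickle.dump(c,open("pics/top3.pkl","wb"))
E
```

```text
[ 0.5688 -0.1231  0.1878] [0.0005 0.0003 0.0006] [ 0.4016 -0.1332 -0.9061] -0.31996835938141205
[ 2.22447449 -2.13449094] 0.015099901430616054 1.1881161061596517 along bar, left: 2.7829894443146044 -1.3263891077364123
[ 1.93919759 -2.15611399] 0.017064315565008106 3.001817860530016 along bar, left: 2.518996396267397 -1.4366530447668877
```

{"api": "jog_arm", "payload": {
  "series": [
    [-0.002,0.0004,-0.02,0,0,-0.006,0.025],
    [-0.0018,0.0003,-0.03,0,0,-0.006,0.025],
    [0,0,-0.025,0,0,0,0.025],
    [0,0,-0.015,0,0,0,0.025],
    [0,0,-0.005,0,0,0,0.025],
    [0,0,0,0,0,0,0.025],
    [0,0,0,0,0,0,0.025]
  ]
}}

```text
time_s: 7.77
tcp_pos: [0.5644, -0.1221, 0.0925]
ee_rot: [0.963, -0.161, 0.214, 0.036]
ft_force: [0.6, 0.2, -4.4]
gripper_width: 0.0299
finger_force: 40.0
```

Run:
```python
from h import *
T,sd,M,c=avg();print(T.round(4),sd.round(4),M[:,2].round(4),np.arctan2(M[1,0],M[0,0]))
p,B=barpose(T,M)
uv=proj(c,rect(15,62,-15,15,34)@B.T+p);print(uv.round(1))
g=cv2.cvtColor(c["image"],cv2.COLOR_RGB2GRAY);u=int(uv[1:3,0].mean());print(u,g[160:215:3,u])
for h in(22,26,30):
    d,a,f=fittilt(c,rect(5,62,-15,15,34),p,B,(350,161,42,h),160);print(h,d,a,f)
S=proj(c,(rect(-12,12,-12,12,42.3))@R.from_euler("z",-.32).as_matrix().T+[.6086,-.1383,.05]);print("stack px",S.round(1))
pickle.dump(c,open("pics/top4.pkl","wb"));st()
```

```text
[ 0.5649 -0.1222  0.0933] [0.0003 0.0001 0.0004] [ 0.4017 -0.1385 -0.9052] -0.3319586130784592
[[370.2 207. ]
 [378.2 185.4]
 [363.9 180.5]
 [356.1 202.2]]
371 [ 51  51  63  40  34 133 132 163 183 186 185 184 184 187 185 140  94  49
  30]
22 [ 2.84354728 -2.92230635] 0.021351040952217654 0.20768742706360566
26 [ 3.20361858 -2.14374924] 0.00109075921014892 0.37547852026116446
30 [ 3.25762654 -2.08365846] 0.0023485609954894465 0.6071262451178228
stack px [[372.6 194.7]
 [376.2 184.1]
 [365.3 180.5]
 [361.7 191.1]]
t8.07 tcp [ 0.5644 -0.1221  0.0929] yaw -0.332 toolz [ 0.401 -0.138 -0.905] F [-0.8 -0.3 -4. ] w 0.0297 ff 40.0 q [-0.36 -0.05  2.15  0.02  0.61  1.54]
```

Run:
```python
from h import *
ring=[rect(-12,12,-12,12,42.3)]
for n in("top0","top1"):
    c=load(n)
    g=c["image"].copy();cv2.circle(g,(369,187),2,(216,)*3,-1);c["image"]=g
    for thr in(160,172):
        for so in(8,15,20): q,f=fitmask(c,ring,[.6086,-.1383,-.32,.05],(359,177,19,19),thr,so);print(n,thr,so,q.round(4),round(f,1))
c=load("top4")
p,B=barpose(np.array([.5649,-.1222,.0933]),R.from_euler("z",0).as_matrix()) if 0 else (None,None)
```

```text
top0 160 8 [ 0.6086 -0.1383 -0.3215] 2.6
top0 160 15 [ 0.6088 -0.1383 -0.3132] 4.0
top0 160 20 [ 0.6087 -0.1384 -0.3054] 7.5
top0 172 8 [ 0.6086 -0.1383 -0.3087] 1.7
top0 172 15 [ 0.6086 -0.1383 -0.3127] 1.9
top0 172 20 [ 0.6086 -0.1383 -0.3123] 4.2
top1 160 8 [ 0.6086 -0.1383 -0.3219] 2.3
top1 160 15 [ 0.6086 -0.1383 -0.318 ] 3.3
top1 160 20 [ 0.6087 -0.1383 -0.3216] 6.6
top1 172 8 [ 0.6085 -0.1384 -0.3176] 2.0
top1 172 15 [ 0.6085 -0.1383 -0.3087] 2.1
top1 172 20 [ 0.6087 -0.1385 -0.3334] 4.2
```

{"api": "jog_arm", "payload": {
  "series": [
    [-0.0009,-0.0002,-0.006,0,0,0.006,0.025],
    [0,0,-0.004,0,0,0,0.025],
    [0,0,-0.002,0,0,0,0.025],
    [0,0,0,0,0,0,0.025]
  ]
}}

```text
time_s: 8.4
tcp_pos: [0.5618, -0.1217, 0.0782]
ee_rot: [0.964, -0.159, 0.212, 0.035]
ft_force: [-1.4, 0.8, -4.6]
gripper_width: 0.0295
finger_force: 40.0
```

{"api": "jog_arm", "payload": {
  "series": [
    [0,0,-0.001,0,0,0,0.025],
    [0,0,0,0,0,0,0.025]
  ]
}}

```text
time_s: 8.57
tcp_pos: [0.5626, -0.122, 0.0783]
ee_rot: [0.963, -0.158, 0.213, 0.035]
ft_force: [0.2, -0.5, -4.1]
gripper_width: 0.0298
finger_force: 40.0
```

{"api": "jog_arm", "payload": {
  "series": [
    [0,0,-0.001,0,0,0,0.025],
    [0,0,0,0,0,0,0.025]
  ]
}}

```text
time_s: 8.73
tcp_pos: [0.5627, -0.122, 0.0775]
ee_rot: [0.963, -0.158, 0.214, 0.035]
ft_force: [-0.1, 0.3, -4.4]
gripper_width: 0.0296
finger_force: 40.0
```

Run:
```python
from h import *
T,sd,M,c=avg();print(T.round(4),sd.round(4),M[:,2].round(4),np.arctan2(M[1,0],M[0,0]))
p,B=barpose(T,M)
for h in(24,27,30):
    d,a,f=fittilt(c,rect(5,62,-15,15,34),p,B,(350,163,42,h),160);
    Bv=R.from_euler("z",a).as_matrix()@B; P=p+np.r_[d/1e3,0]+Bv@[.05,0,.01]; e=(P-[.6086,-.1383,.1023])*1e3
    print(h,d,a,f,"yaw",np.arctan2(Bv[1,0],Bv[0,0]),"err along",e[:2]@[np.cos(-.32),np.sin(-.32)],"left",e[:2]@[-np.sin(-.32),np.cos(-.32)],"up",e[2])
snap(5);s=load("scene5")
cv2.imwrite("pics/g5.png",np.hstack([crop(s,295,150,60,75,8)]));st()
```

```text
[ 0.5628 -0.122   0.0776] [0.     0.     0.0001] [ 0.4003 -0.1353 -0.9063] -0.32599454812245116
24 [ 7.10198226 -0.49159185] -0.04713747560268496 3.5681956069341707 yaw -0.3731320237251361 err along 1.9425089415720007 left 0.6183304498373243 up -0.22570276445410542
27 [ 6.77736824 -1.70588599] -0.028699238148367945 4.950119699448789 yaw -0.3546937862708191 err along 2.049610456259302 left 0.12048324332630928 up -0.22570276445410542
30 [ 6.43128697 -3.00094039] 0.00495032793209877 5.369880611739574 yaw -0.3210442201903524 err along 2.1531849046874676 left 0.16473644716602037 up -0.22570276445410542
t9.13 tcp [ 0.5627 -0.122   0.0776] yaw -0.326 toolz [ 0.4   -0.135 -0.906] F [ 0.6 -0.  -3.7] w 0.0298 ff 40.0 q [-0.36 -0.03  2.16  0.03  0.58  1.52]
```

View pics/g5.png

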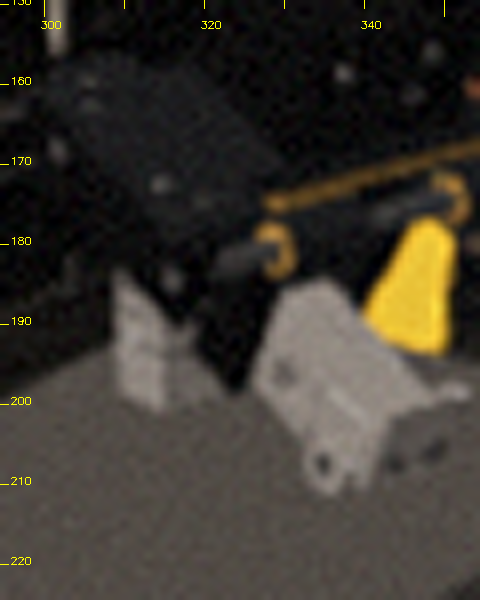

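The view shows the bar's stop roller near the plate at scene (334,208) and the tall stack still upright at about (312,192). The bright stack top may be spoiling the mask fit, so I'll read grey profiles along the bar axis instead.

```bash
cat >> h.py <<'E'
def prof(c,o,yaw,z,lat,a):
    g=cv2.cvtColor(c["image"],cv2.COLOR_RGB2GRAY).astype(np.float32);ca,sa=np.cos(yaw),np.sin(yaw)
    for l in lat:
        P=np.array([[o[0]+(x*ca-l*sa)/1e3,o[1]+(x*sa+l*ca)/1e3,z] for x in a])
        uv=proj(c,P).astype(np.float32);print("lat",l,cv2.remap(g,uv[:,0],uv[:,1],cv2.INTER_LINEAR).ravel().astype(int))
E
python3 - <<'E'
from h import *
a=np.arange(-6,31,1.5);print(a)
for n in("top0","top4","top5"):
    print(n);prof(load(n),[.6086,-.1383],-.32,.0923,(-14,-8,0,8,14),a)
E
```

```text
[-6.  -4.5 -3.  -1.5  0.   1.5  3.   4.5  6.   7.5  9.  10.5 12.  13.5
 15.  16.5 18.  19.5 21.  22.5 24.  25.5 27.  28.5 30. ]
top0
lat -14 [132 136 134 125 129 135 137 128 125 133 138 136 129 131 133 132 132 132
 131 132 133 132 132 132 132]
lat -8 [219 217 216 216 216 216 215 216 217 217 215 200 166 136 131 132 132 132
 132 132 133 133 132 132 133]
lat 0 [216 195 162 118  99 107 161 197 217 217 214 204 169 144 131 132 132 132
 132 131 131 132 133 133 135]
lat 8 [220 218 217 216 216 216 216 216 216 218 218 205 168 140 128 131 132 132
 132 132 133 133 134 127 101]
lat 14 [126 121 129 137 135 128 126 136 140 131 125 130 134 133 132 132 132 132
 133 133 133 135 121  96  61]
top4
lat -14 [185 187 186 185 186 187 187 186 187 187 189 193 190 179 158 140 131 131
 131 131 131 132 132 132 132]
lat -8 [183 184 184 185 185 185 186 186 186 184 185 190 188 178 158 142 131 131
 131 132 132 132 132 132 132]
lat 0 [183 184 184 184 184 185 186 186 186 184 186 191 190 180 159 141 132 131
 131 131 132 132 132 132 135]
lat 8 [184 185 185 184 185 186 187 187 186 184 187 191 189 177 161 143 133 131
 131 132 132 132 134 127 100]
lat 14 [161 164 161 153 156 159 159 155 155 161 162 160 159 154 145 136 132 131
 131 132 133 134 120  97  61]
top5
lat -14 [186 189 191 188 188 192 198 198 187 170 157 143 131 130 131 132 132 131
 132 132 132 133 133 132 132]
lat -8 [185 186 186 186 186 185 186 187 184 189 195 192 164 136 130 132 132 132
 132 132 132 132 132 133 133]
lat 0 [185 186 186 186 186 184 185 184 180 187 197 199 168 143 129 131 132 132
 132 132 133 133 133 133 135]
lat 8 [185 186 187 187 187 185 182 182 182 185 200 199 169 139 126 131 132 132
 132 132 132 132 134 127 101]
lat 14 [171 173 173 180 182 179 170 176 184 174 152 136 134 133 132 132 132 132
 132 132 133 135 121  97  62]
```

Profiles put the roller about 1 mm short of centre along the bar. I'll correct that and lower to contact.

{"api": "jog_arm", "payload": {
  "series": [
    [0.0011,-0.0004,0,0,0,0,0.025],
    [0,0,-0.0007,0,0,0,0.025],
    [0,0,0,0,0,0,0.025]
  ]
}}

```text
time_s: 9.38
tcp_pos: [0.5644, -0.1226, 0.0774]
ee_rot: [0.963, -0.158, 0.214, 0.035]
ft_force: [0.4, -0.1, -1.9]
gripper_width: 0.0294
finger_force: 40.0
```

{"api": "jog_arm", "payload": {
  "series": [
    [0,0,-0.0007,0,0,0,0.025],
    [0,0,0,0,0,0,0.025]
  ]
}}

```text
time_s: 9.55
tcp_pos: [0.5649, -0.1228, 0.0774]
ee_rot: [0.963, -0.158, 0.215, 0.035]
ft_force: [-0.4, -0.1, 1.3]
gripper_width: 0.0299
finger_force: 40.0
```

{"api": "jog_arm", "payload": {
  "series": [
    [0,0,-0.0007,0,0,0,0.025],
    [0,0,0,0,0,0,0.025]
  ]
}}

```text
time_s: 9.72
tcp_pos: [0.5655, -0.123, 0.0774]
ee_rot: [0.963, -0.158, 0.215, 0.035]
ft_force: [-1.9, 0.8, 5.3]
gripper_width: 0.0297
finger_force: 40.0
```

{"api": "jog_arm", "payload": {
  "series": [
    [0,0,0.0007,0,0,0,0.025],
    [0,0,0,0,0,0,0.025]
  ]
}}

```text
time_s: 9.88
tcp_pos: [0.5649, -0.1228, 0.0774]
ee_rot: [0.963, -0.158, 0.215, 0.035]
ft_force: [-0.3, 0.7, 3.2]
gripper_width: 0.0296
finger_force: 40.0
```

Run:
```python
from h import *
T,sd,M,c=avg(4);print(T.round(4),sd.round(4),M[:,2].round(4),np.arctan2(M[1,0],M[0,0]),np.degrees(np.arccos(-M[2,2])))
a=np.arange(0,18,1.5);print(a);prof(c,[.6086,-.1383],-.32,.0923,(-17,-14,-8,0,8,12,14),a)
o,_=st();print(o["moment"])
```

```text
[ 0.5649 -0.1228  0.0774] [0. 0. 0.] [ 0.4025 -0.1361 -0.9053] -0.3259658098414851 25.141671497937924
[ 0.   1.5  3.   4.5  6.   7.5  9.  10.5 12.  13.5 15.  16.5]
lat -17 [166 169 162 153 158 163 161 149 139 132 132 131]
lat -14 [187 193 191 190 193 192 188 172 151 136 131 131]
lat -8 [186 186 184 185 192 192 187 169 148 132 130 131]
lat 0 [187 186 185 186 191 188 183 170 151 137 131 131]
lat 8 [187 186 185 183 184 186 184 173 149 133 128 131]
lat 12 [188 184 182 183 190 195 195 174 150 132 131 131]
lat 14 [174 173 170 167 169 176 176 165 146 135 131 131]
t10.08 tcp [ 0.5649 -0.1228  0.0773] yaw -0.326 toolz [ 0.402 -0.136 -0.905] F [-0.6 -0.2  5.5] w 0.0297 ff 40.0 q [-0.36 -0.02  2.15  0.03  0.57  1.52]
[ 0.06898136  0.06527854 -0.0178101 ]
```

{"api": "jog_arm", "payload": {
  "series": [
    [0,0,0.0018,0,0,0,0.025],
    [-0.0015,0.0005,0,0,0,0,0.025],
    [0,0,0,0,0,0,0.025],
    [0,0,0,0,0,0,0.025]
  ]
}}

```text
time_s: 10.42
tcp_pos: [0.5617, -0.1217, 0.0774]
ee_rot: [0.964, -0.158, 0.213, 0.035]
ft_force: [-1.6, 0.0, -0.3]
gripper_width: 0.0297
finger_force: 40.0
```

```bash
cat >> h.py <<'E'
def chk():
    T,sd,M,c=avg(4);print(T.round(4),M[:,2].round(4),np.arctan2(M[1,0],M[0,0]),np.degrees(np.arccos(-M[2,2])))
    a=np.arange(0,18,1.5);print(a);prof(c,[.6086,-.1383],-.32,.0923,(-17,-14,-8,0,8,12,14),a);o,_=st();return c
E
python3 -c "from h import *;chk()"
```

```text
[ 0.5617 -0.1217  0.0774] [ 0.3991 -0.1349 -0.9069] -0.32600574961986073 24.915793555458013
[ 0.   1.5  3.   4.5  6.   7.5  9.  10.5 12.  13.5 15.  16.5]
lat -17 [157 156 152 149 145 140 133 131 131 131 131 132]
lat -14 [185 186 187 184 174 158 147 136 129 130 131 131]
lat -8 [184 183 183 182 181 194 205 197 165 135 130 131]
lat 0 [185 184 189 187 185 196 206 203 168 143 129 131]
lat 8 [184 187 195 193 190 194 209 205 168 139 126 131]
lat 12 [191 184 180 181 182 175 172 164 148 131 130 131]
lat 14 [186 184 176 175 175 157 137 128 133 132 131 131]
t10.62 tcp [ 0.5618 -0.1217  0.0774] yaw -0.326 toolz [ 0.399 -0.135 -0.907] F [-1.   0.1 -1.4] w 0.0297 ff 40.0 q [-0.36 -0.03  2.16  0.03  0.58  1.52]
```

{"api": "jog_arm", "payload": {
  "series": [
    [0,0,0.0008,0,0,0,0.025],
    [0.0019,-0.0006,0,0,0,0,0.025],
    [0,0,0,0,0,0,0.025],
    [0,0,0,0,0,0,0.025]
  ]
}}

```text
time_s: 10.95
tcp_pos: [0.5639, -0.1224, 0.0782]
ee_rot: [0.963, -0.158, 0.213, 0.035]
ft_force: [-0.1, 0.3, -4.7]
gripper_width: 0.0301
finger_force: 40.0
```

```bash
python3 -c "from h import *;chk()"
```

```text
[ 0.5639 -0.1224  0.0783] [ 0.3995 -0.135  -0.9067] -0.3259897321269886 24.94227707584523
[ 0.   1.5  3.   4.5  6.   7.5  9.  10.5 12.  13.5 15.  16.5]
lat -17 [162 164 159 152 157 161 157 144 135 131 131 132]
lat -14 [188 193 191 189 189 187 181 161 140 131 131 131]
lat -8 [186 185 184 184 186 185 183 177 156 135 130 131]
lat 0 [187 186 184 187 192 190 186 181 159 141 130 131]
lat 8 [187 186 184 186 188 186 187 179 156 136 128 131]
lat 12 [191 194 192 189 188 192 191 175 150 132 130 131]
lat 14 [179 183 180 174 176 187 181 162 140 132 131 131]
t11.15 tcp [ 0.564  -0.1225  0.0785] yaw -0.326 toolz [ 0.4   -0.135 -0.907] F [-0.3 -0.2 -4.8] w 0.0292 ff 40.0 q [-0.36 -0.03  2.15  0.03  0.58  1.52]
```

{"api": "jog_arm", "payload": {
  "series": [
    [-0.0003,0.0001,-0.0006,0,0,0,0.025],
    [0,0,-0.0005,0,0,0,0.025],
    [0,0,0,0,0,0,0.025],
    [0,0,0,0,0,0,0.025]
  ]
}}

```text
time_s: 11.48
tcp_pos: [0.5638, -0.1223, 0.0775]
ee_rot: [0.963, -0.158, 0.213, 0.035]
ft_force: [-0.1, 0.1, -4.5]
gripper_width: 0.0295
finger_force: 40.0
```

```bash
python3 -c "from h import *;chk()"
```

```text
[ 0.5639 -0.1224  0.0776] [ 0.4002 -0.1353 -0.9064] -0.32598290276917863 24.985921083939484
[ 0.   1.5  3.   4.5  6.   7.5  9.  10.5 12.  13.5 15.  16.5]
lat -17 [162 163 159 163 166 165 156 145 136 131 131 132]
lat -14 [188 193 190 188 190 188 180 160 138 130 131 131]
lat -8 [185 185 183 184 189 186 183 180 159 136 130 131]
lat 0 [187 185 183 186 192 188 188 186 163 143 130 131]
lat 8 [187 186 184 191 192 187 191 186 163 138 128 131]
lat 12 [191 194 191 188 185 190 189 173 150 131 131 132]
lat 14 [180 184 180 172 172 184 178 160 138 131 131 132]
t11.68 tcp [ 0.5639 -0.1224  0.0777] yaw -0.326 toolz [ 0.4   -0.135 -0.906] F [-0.5 -0.1 -4.8] w 0.0295 ff 40.0 q [-0.36 -0.03  2.15  0.03  0.58  1.52]
```

{"api": "jog_arm", "payload": {
  "series": [
    [0,0,-0.0005,0,0,0,0.025],
    [0,0,0,0,0,0,0.025]
  ]
}}

```text
time_s: 11.85
tcp_pos: [0.5641, -0.1225, 0.0774]
ee_rot: [0.963, -0.158, 0.214, 0.035]
ft_force: [-0.0, -0.1, -3.8]
gripper_width: 0.0296
finger_force: 40.0
```

{"api": "jog_arm", "payload": {
  "series": [
    [0,0,0,0,0,0,0.025],
    [0,0,0,0,0,0,0.025]
  ],
  "force": 5
}}

```text
time_s: 12.02
tcp_pos: [0.5642, -0.1225, 0.0774]
ee_rot: [0.963, -0.158, 0.214, 0.035]
ft_force: [0.6, -0.4, -3.0]
gripper_width: 0.0299
finger_force: 5.0
```

{"api": "jog_arm", "payload": {
  "series": [
    [0,0,0,0,0,0,0.033],
    [0,0,0,0,0,0,0.036],
    [0,0,0,0,0,0,0.04],
    [0,0,0,0,0,0,0.06],
    [0,0,0,0,0,0,0.07]
  ]
}}

```text
time_s: 12.43
tcp_pos: [0.5642, -0.1225, 0.0776]
ee_rot: [0.963, -0.158, 0.214, 0.035]
ft_force: [-0.2, 0.3, -0.5]
gripper_width: 0.0464
finger_force: 0.0
```

```bash
python3 -c "from h import *;chk()"
```

```text
[ 0.5641 -0.1225  0.0774] [ 0.4007 -0.1355 -0.9062] -0.32597685791066344 25.019818998795007
[ 0.   1.5  3.   4.5  6.   7.5  9.  10.5 12.  13.5 15.  16.5]
lat -17 [161 163 159 152 153 156 153 143 135 131 131 131]
lat -14 [188 193 190 188 187 185 179 161 140 131 131 131]
lat -8 [186 186 185 184 186 184 182 178 157 135 130 131]
lat 0 [187 186 184 186 190 188 186 180 159 142 131 131]
lat 8 [187 186 184 186 187 184 186 178 155 136 128 131]
lat 12 [191 194 193 190 187 190 190 174 149 131 131 131]
lat 14 [180 183 180 174 176 186 179 161 138 131 131 131]
t12.63 tcp [ 0.5639 -0.1224  0.0772] yaw -0.326 toolz [ 0.4   -0.135 -0.906] F [0.5 0.6 0.1] w 0.0616 ff 0.0 q [-0.36 -0.03  2.15  0.03  0.58  1.52]
```

{"api": "jog_arm", "payload": {
  "series": [
    [-0.004,0.0013,0.0091,0,0,0,0.08],
    [-0.008,0.0027,0.0181,0,0,0,0.087],
    [-0.016,0.0054,0.0362,0,0,0,0.087],
    [-0.016,0.0054,0.0362,0,0,0,0.087],
    [-0.016,0.0054,0.0362,0,0,0,0.087],
    [-0.012,0.004,0.0272,0,0,0,0.087],
    [-0.008,0.0027,0.018,0.035,0.1034,0,0.087],
    [0,0,0,0.035,0.1034,0,0.087]
  ]
}}

```text
time_s: 13.3
tcp_pos: [0.4839, -0.0952, 0.2652]
ee_rot: [0.981, -0.161, 0.111, 0.018]
ft_force: [0.2, -1.5, 1.4]
gripper_width: 0.0867
finger_force: 0.0
```

{"api": "jog_arm", "payload": {
  "series": [
    [0,-0.01,0,0.035,0.1034,0,0.087],
    [0,-0.025,0,0.035,0.1034,0,0.087],
    [0.002,-0.037,0,0,0,0.01,0.087],
    [0.002,-0.037,0,0,0,0.01,0.087],
    [0.002,-0.037,0,0,0,0.01,0.087],
    [0.002,-0.037,0,0,0,0.01,0.087],
    [0.003,-0.037,0,0,0,0.01,0.087],
    [0.003,-0.034,0,0,0,0.01,0.087]
  ]
}}

```text
time_s: 13.97
tcp_pos: [0.4976, -0.3517, 0.2578]
ee_rot: [0.991, -0.133, -0.0, -0.0]
ft_force: [0.9, -0.2, 0.5]
gripper_width: 0.0872
finger_force: 0.0
```

{"api": "jog_arm", "payload": {
  "series": [
    [0,0,0,0,0,0,0.087],
    [0,0,0,0,0,0,0.087]
  ],
  "force": 30
}}

```text
time_s: 14.13
tcp_pos: [0.4973, -0.3511, 0.2572]
ee_rot: [0.991, -0.134, -0.001, -0.001]
ft_force: [-0.4, -0.3, -0.0]
gripper_width: 0.0867
finger_force: 0.0
```

Run:
```python
from h import *
st();snap(6);t=load("top6");s=load("scene6")
for thr in(160,):
  print("block",fitmask(t,[SLOPE],[.507,-.352,-.26,0],(435,212,50,58),thr,8))
cv2.imwrite("pics/g6.png",np.hstack([crop(t,335,165,60,75,7)[:525],cv2.resize(crop(s,290,160,54,75,7),(378,525))]))
```

```text
t14.13 tcp [ 0.4973 -0.3511  0.2572] yaw -0.269 toolz [-0.001  0.001 -1.   ] F [-0.4 -0.3 -0. ] w 0.0867 ff 0.0 q [-0.74  0.16  1.53 -0.    1.45  1.1 ]
block (array([ 0.50587118, -0.35190563, -0.25424174]), np.float64(111.46374430302912))
```

View pics/g6.png

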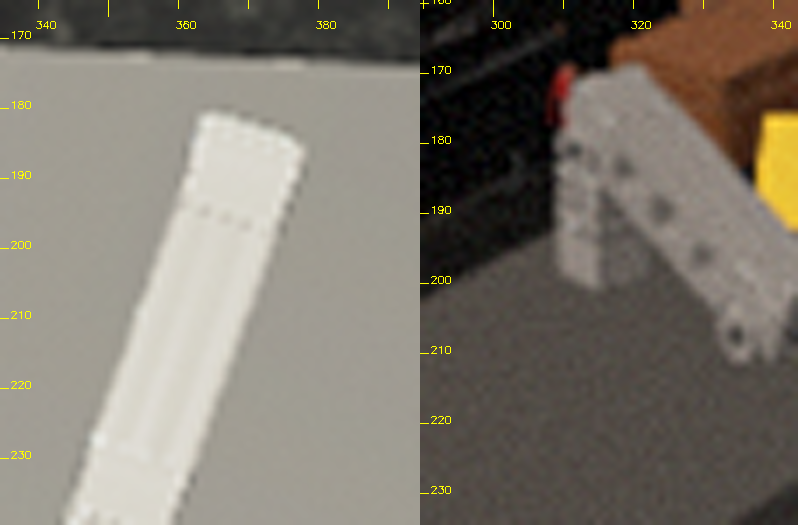

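The bar rests on the tall stack, with the plain roller at scene (311,182). The stop roller is down at (335,208), and the stack still stands. Now the block.

{"api": "jog_arm", "payload": {
  "series": [
    [0.0012,0.002,-0.03,0,0,0.004,0.087],
    [0,0,-0.04,0,0,0,0.087],
    [0,0,-0.04,0,0,0,0.087],
    [0,0,-0.04,0,0,0,0.087],
    [0,0,-0.04,0,0,0,0.087],
    [0,0,-0.03,0,0,0,0.087],
    [0,0,-0.02,0,0,0,0.087],
    [0,0,-0.01,0,0,0,0.06]
  ]
}}

```text
time_s: 14.9
tcp_pos: [0.4974, -0.344, 0.0047]
ee_rot: [0.992, -0.13, -0.002, -0.002]
ft_force: [-0.8, 0.9, -1.3]
gripper_width: 0.0846
finger_force: 0.0
```

{"api": "jog_arm", "payload": {
  "series": [
    [0,0,0,0,0,0,0.045],
    [0,0,0,0,0,0,0.042],
    [0,0,0,0,0,0,0.042],
    [0,0,0,0,0,0,0.042],
    [0,0,0,0,0,0,0.042]
  ]
}}

```text
time_s: 15.32
tcp_pos: [0.5003, -0.3484, 0.0102]
ee_rot: [0.991, -0.131, 0.001, 0.001]
ft_force: [-0.0, 0.2, -0.5]
gripper_width: 0.0549
finger_force: 0.0
```

Run:
```python
from h import *
st();t=load("top6")
# full bar pose from the picture: stop roller side and plain side; fit top face with 25 deg tilt
B=(R.from_euler("z",-.326)*R.from_euler("y",-25,degrees=True)).as_matrix()
p=np.array([.6086,-.1383,.1023])-B@[.05,0,.01]
for thr in(158,165):
    d,a,f=fittilt(t,np.vstack([rect(-61,62,-15,15,34)]),p,B,(338,168,50,62),thr,6);Bv=R.from_euler("z",a).as_matrix()@B
    P=p+np.r_[d/1e3,0]+Bv@[.05,0,.01]
    print(thr,d,a,f,"yaw",np.arctan2(Bv[1,0],Bv[0,0]),"roller",P, "origin",p+np.r_[d/1e3,0])
```

```text
t15.32 tcp [ 0.5003 -0.3484  0.0102] yaw -0.262 toolz [ 0.002 -0.002 -1.   ] F [-0.   0.2 -0.5] w 0.0549 ff 0.0 q [-0.74  0.42  1.71 -0.    1.01  1.1 ]
158 [ 2.57245585 -0.90098094] 0.0003785865340649286 402.8254096612792 yaw -0.32562141346593504 roller [ 0.61117743 -0.13918624  0.1023    ] origin [ 0.57224738 -0.1260419   0.07210601]
165 [ 2.86587993 -1.06049173] -0.001910484489525001 101.74042255680254 yaw -0.3279104844895249 roller [ 0.61144067 -0.13943483  0.1023    ] origin [ 0.5725408  -0.12620142  0.07210601]
```

{"api": "jog_arm", "payload": {
  "series": [
    [0,0,-0.005,0,0,0,0.042],
    [0,0,0,0,0,0,0.042],
    [0,0,0,0,0,0,0.042]
  ]
}}

```text
time_s: 15.57
tcp_pos: [0.4988, -0.3473, 0.0029]
ee_rot: [0.991, -0.131, -0.0, -0.0]
ft_force: [0.0, -0.7, 0.1]
gripper_width: 0.0429
finger_force: 0.0
```

Run:
```python
from h import *
st();t=load("top6");g=cv2.cvtColor(t["image"],cv2.COLOR_RGB2GRAY);print(g[200,330:390:3],g[225,330:390:3])
a=np.arange(0,21,1.5);prof(t,[.6086,-.1383],-.32,.0923,(-17,-14,-8,0,8,12,14),a)
B=(R.from_euler("z",-.326)*R.from_euler("y",-25,degrees=True)).as_matrix()
p=np.array([.6086,-.1383,.1023])-B@[.05,0,.01]
for thr in(180,188,195):
  for h in(35,60):
    d,a,f=fittilt(t,np.vstack([rect(-61,62,-15,15,34)]),p,B,(338,168,50,h),thr,6);Bv=R.from_euler("z",a).as_matrix()@B
    print(thr,h,d,a,f,"along",d@[.949,-.3146],"left",d@[.3146,.949])
```

```text
t15.57 tcp [ 0.4988 -0.3473  0.0029] yaw -0.262 toolz [-0.001  0.001 -1.   ] F [ 0.  -0.7  0.1] w 0.0429 ff 0.0 q [-0.74  0.43  1.71 -0.    1.    1.1 ]
[158 157 157 157 157 158 156 157 156 171 214 213 213 213 216 154 155 155
 155 156] [157 157 156 157 157 158 162 217 216 214 214 217 156 157 155 156 155 157
 156 156]
lat -17 [189 192 187 179 181 184 179 167 158 154 154 155 154 154]
lat -14 [218 222 220 218 217 216 210 188 164 154 154 155 155 155]
lat -8 [216 216 215 215 216 215 213 209 185 159 154 154 155 155]
lat 0 [216 216 215 216 220 218 216 211 186 167 154 154 154 155]
lat 8 [217 216 215 215 216 215 216 208 182 160 150 155 156 156]
lat 12 [221 222 221 219 217 221 220 203 176 154 153 155 155 155]
lat 14 [208 212 210 204 205 215 209 189 162 155 154 155 155 155]
180 35 [ 1.51106649 -1.26935524] 0.03233179240572448 4.5873828985173635 along 1.833341260939008 left -0.7292366065120441
180 60 [ 1.7225144  -0.82407087] 0.008778892404150786 8.598722201275267 along 1.893918862000541 left -0.240140224104474
188 35 [ 1.25219612 -1.29354352] 0.034495724656597 3.1330842494135127 along 1.595282914952871 left -0.8336319039948326
188 60 [ 1.23575226 -0.64416982] 0.00875275690632947 5.444614105916987 along 1.3753847164649167 left -0.22254949787190556
195 35 [ 0.98063475 -1.39104049] 0.03745265804717249 5.388675843419013 along 1.3682437197615251 left -1.0115897349671674
195 60 [ 0.80714589 -0.49243296] 0.005780995963636396 8.479669245250335 along 0.9209008572240523 left -0.21339078482886206
```

{"api": "jog_arm", "payload": {
  "series": [
    [0,0,0.001,0,0,0,0.03],
    [0,0,0,0,0,0,0.03],
    [0,0,0,0,0,0,0.03],
    [0,0,0,0,0,0,0.03]
  ],
  "force": 35
}}

```text
time_s: 15.9
tcp_pos: [0.499, -0.3478, 0.0043]
ee_rot: [0.991, -0.131, -0.0, 0.0]
ft_force: [-0.9, -1.7, 0.5]
gripper_width: 0.0356
finger_force: 35.0
```

Run:
```python
from h import *
T,sd,M,c=avg(2);st();print(T.round(4),np.arctan2(M[1,0],M[0,0]))
pickle.dump(c,open("pics/top7.pkl","wb"))
B=M@np.diag([1,-1,-1])
g=cv2.cvtColor(c["image"],cv2.COLOR_RGB2GRAY);print(g[215:265:2,445:480:3])
```

```text
t16.00 tcp [ 0.499  -0.3478  0.0042] yaw -0.262 toolz [-0. -0. -1.] F [-1.8 -1.9  0.3] w 0.0358 ff 35.0 q [-0.74  0.43  1.71 -0.    1.    1.1 ]
[ 0.499  -0.3478  0.0043] -0.2620885772084
[[ 79  45  54  58  51  50  45  45  45  46  55  83]
 [ 78  59  72  68  50  48  46  45  46  84  83  82]
 [ 77  95 139  78  79  35  45  44  46  81  81  82]
 [ 76  76  72  51  33  33  46  48  78  81  82  81]
 [ 76  77  78  32  33  42  46  43  82  82  81  82]
 [ 77  77  79  32  33  47  46  77  81  82  82  82]
 [ 77  77  79  32  33  47  42  81  81  82  82  83]
 [ 77  77  66  34  34  47  77  82  83  82  82 118]
 [ 77  78  47  33  33  45  82  81  82  81  78 108]
 [ 78  78  38  31  35  73  82  83  82  82 117 108]
 [ 78  79  31  33  40  85  82  82  83  77 110 109]
 [ 77  78  30  32  72  81  82  83  82 109 106 102]
 [ 77  80  33  29  83  82  82  81  76 110 109  35]
 [ 77  67  31  73  82  82  81  83 106 107 102  96]
 [ 74  48  33  82  82  82  82  80 113 107  44 110]
 [ 94  52  59  83  82  83  82 102 107 111  91 108]
 [ 91  79  81  81  81  83  81 117 109  58 110 110]
 [ 73  79  81  82  83  82 111 111 113  77 108 102]
 [ 65  81  82  82  82  77 119 112  60 112 111 148]
 [ 57  82  81  82  80 128 113 116  79 112  94 133]
 [ 82  82  81  81  86 116 115  50 114 113 133 132]
 [ 82  81  82  81 129 116 102  99 113  90 138 134]
 [ 82  82  82 101 117 117  52 116 114 121 129 136]
 [ 81  81  79 119 116  80 110 115  86 119 128 136]
 [ 81  81 114 110 117  78 118 111 110 115 124 133]]
```

{"api": "jog_arm", "payload": {
  "series": [
    [0,0,0.01,0,0,0,0.03],
    [0,0,0.03,0,0,0,0.03],
    [0,0,0.04,0,0,0,0.03],
    [0,0,0.04,0,0,0,0.03],
    [0,0,0.04,0,0,0,0.03],
    [0,0,0.03,0,0,0,0.03],
    [0,0.01,0.01,0,0,-0.008,0.03],
    [0.001,0.02,0,0,0,-0.008,0.03]
  ]
}}

```text
time_s: 16.67
tcp_pos: [0.5013, -0.3194, 0.2079]
ee_rot: [0.99, -0.14, 0.003, 0.002]
ft_force: [1.2, -0.8, -6.2]
gripper_width: 0.0356
finger_force: 35.0
```

{"api": "jog_arm", "payload": {
  "series": [
    [0.003,0.036,0,0,0,-0.008,0.03],
    [0.003,0.038,0,0,0,-0.008,0.03],
    [0.003,0.038,0,0,0,-0.008,0.03],
    [0.003,0.038,0,0,0,-0.008,0.03],
    [0.002,0.034,0,-0.0349,-0.1033,-0.008,0.03],
    [0.001,0.02,0,-0.0349,-0.1033,-0.008,0.03],
    [0,0.008,0,-0.0349,-0.1033,0,0.03],
    [0,0,0,-0.0349,-0.1033,0,0.03]
  ]
}}

```text
time_s: 17.33
tcp_pos: [0.5134, -0.1016, 0.2012]
ee_rot: [0.964, -0.157, 0.213, 0.034]
ft_force: [-0.8, -1.1, -5.6]
gripper_width: 0.0355
finger_force: 35.0
```

{"api": "jog_arm", "payload": {
  "series": [
    [0,0,0,0,0,0,0.03],
    [0,0,0,0,0,0,0.03],
    [0,0,0,0,0,0,0.03]
  ]
}}

```text
time_s: 17.58
tcp_pos: [0.5154, -0.1057, 0.2045]
ee_rot: [0.964, -0.159, 0.212, 0.036]
ft_force: [0.5, -0.6, -4.5]
gripper_width: 0.0355
finger_force: 35.0
```

Run:
```python
from h import *
T,sd,M,c=avg(4);pickle.dump((T,M,c),open("pics/top8.pkl","wb"));st();print(T.round(4),np.arctan2(M[1,0],M[0,0]),np.degrees(np.arccos(-M[2,2])))
B=M@np.diag([1,-1,-1]);p=T-B@[-.0085,0,.0043]
L=np.array([[37.5,-18,9],[37.5,18,9]])/1e3;uv=proj(c,L@B.T+p);print(uv)
u,v=uv.mean(0).astype(int);g=cv2.cvtColor(c["image"],cv2.COLOR_RGB2GRAY);print(u,v);print(g[v-14:v+26:2,u-20:u+22:2])
```

```text
t17.78 tcp [ 0.5165 -0.1065  0.2053] yaw -0.327 toolz [ 0.399 -0.137 -0.907] F [-0.5  0.4 -5.8] w 0.0357 ff 35.0 q [-0.36 -0.36  2.17  0.02  0.9   1.53]
[ 0.5163 -0.1063  0.2054] -0.3268184090326027 24.938860350199818
[[376.08787805 204.49050475]
 [357.3011517  198.08583147]]
366 201
[[134 133 134 133 133 133 132 132 169 187 188 187 186 184 183 190 149 132
  131 130 130]
 [133 133 133 134 134 133 132 127 171 185 185 185 186 186 186 199 119 131
  131 131 131]
 [134 134 133 134 133 133 132 133 197 185 185 186 184 185 185 161 131 132
  132 131 131]
 [133 134 134 133 134 132 130 153 183 187 184 185 185 184 187 143 131 133
  132 132 132]
 [134 134 134 133 133 133 130 174 184 166 180 183 186 183 184 122 132 132
  132 132 132]
 [132 134 133 134 133 132 134 181 179 182 184 181 170 184 153 131 132 132
  132 132 132]
 [134 133 133 133 132 131 176 203 190 179 177 178 187 185 145 132 132 131
  132 132 132]
 [134 133 133 133 132 129 204 211 214 209 198 189 180 178 128 132 132 132
  132 132 132]
 [134 133 133 133 133 140 216 211 214 211 210 211 212 201 183 157 131 132
  131 132 132]
 [134 133 133 
[... 265 characters left out ...]
4 126 185 213 214 213 211 215 211 211 210 214 186 131 133 133
  133 132 132]
 [ 62  63  65 127 215 213 214 212 211 215 211 210 210 218 152 132 133 132
  132 132 132]
 [ 58  56 104 133 215 217 215 214 213 214 213 210 211 219 118 132 132 132
  132 132 132]
 [ 58  55 125 133 135 156 186 213 216 215 214 211 211 183 131 133 133 132
  133 132 132]
 [ 57  64  85  95 113 128 130 132 160 194 215 214 215 149 133 134 128 134
  133 132 133]
 [ 68  72 106 200 146 100  90 116 128 130 134 162 196 121 135 117  59  91
  114 130 134]
 [ 48  54  93 172 204 219 196 145 100  92 116 129 129 126 109 128  59  58
   55  63  93]
 [ 34  35  42  39  60 105 177 206 215 193 142 101  98 122 128 113  58  61
   63  62  57]]
```

```bash
cat >> h.py <<'E'
def blk(T,M,c,win,bx=-.0085,thr=(188,195)):
    B=M@np.diag([1,-1,-1]);p=T-B@[bx,0,.0043]
    Bb=(R.from_euler("z",-.322)*R.from_euler("y",-25,degrees=True)).as_matrix();pb=np.array([.6093,-.13874,.1023])-Bb@[.05,0,.01]
    for t in thr:
        d,a,f=fittilt(c,SLOPE,p,B,win,t,8);q=p+np.r_[d/1e3,0]
        print("d",d.round(2),"yaw off %.3f cost %.1f"%(a,f),"block origin in bar mm",((q-pb)@Bb*1e3).round(2),"target -24.5 0 34","yaw rel bar %.3f"%(np.arctan2(M[1,0],M[0,0])+a+.322))
E
python3 - <<'E'
from h import *
T,M,c=pickle.load(open("pics/top8.pkl","rb"))
for h in(24,28):blk(T,M,c,(345,188,42,h))
E
```

```text
d [ 0.3  -2.41] yaw off 0.024 cost 31.7 block origin in bar mm [ 13.73  -0.86 140.29] target -24.5 0 34 yaw rel bar 0.019
d [-0.36 -2.61] yaw off 0.033 cost 17.8 block origin in bar mm [ 13.23  -1.26 140.52] target -24.5 0 34 yaw rel bar 0.028
d [ 0.58 -2.22] yaw off 0.026 cost 34.4 block origin in bar mm [ 13.92  -0.6  140.2 ] target -24.5 0 34 yaw rel bar 0.021
d [-0.43 -2.71] yaw off 0.056 cost 22.9 block origin in bar mm [ 13.19  -1.38 140.54] target -24.5 0 34 yaw rel bar 0.051
```

{"api": "jog_arm", "payload": {
  "series": [
    [-0.001,0.0003,-0.02,0,0,0,0.03],
    [0,0,-0.03,0,0,0,0.03],
    [0,0,-0.02,0,0,0,0.03],
    [0,0,-0.01,0,0,0,0.03],
    [0,0,-0.003,0,0,0,0.03],
    [0,0,0,0,0,0,0.03],
    [0,0,0,0,0,0,0.03]
  ]
}}

```text
time_s: 18.37
tcp_pos: [0.5154, -0.1058, 0.1228]
ee_rot: [0.963, -0.159, 0.214, 0.036]
ft_force: [0.2, 0.1, -4.9]
gripper_width: 0.0353
finger_force: 35.0
```

Run:
```python
from h import *
T,sd,M,c=avg(4);pickle.dump((T,M,c),open("pics/top9.pkl","wb"));st();print(T.round(4),np.arctan2(M[1,0],M[0,0]),np.degrees(np.arccos(-M[2,2])))
B=M@np.diag([1,-1,-1]);p=T-B@[-.0085,0,.0043]
uv=proj(c,SLOPE@B.T+p);print(uv.round(1))
u,v=uv[1:3].mean(0).astype(int)
for h in(14,18,22,26):blk(T,M,c,(u-21,v-12,42,h+8),thr=(199,))
T,M,c=pickle.load(open("pics/top8.pkl","rb"))
for h in(18,22,26):blk(T,M,c,(345,188,42,h),thr=(199,))
```

```text
t18.57 tcp [ 0.5152 -0.1056  0.1229] yaw -0.326 toolz [ 0.402 -0.137 -0.905] F [ 0.1  0.3 -5.3] w 0.0361 ff 35.0 q [-0.36 -0.25  2.25  0.02  0.7   1.52]
[ 0.5156 -0.1058  0.1231] -0.3260598174878634 25.12888222334623
[[357.4 251.7]
 [370.7 212.3]
 [353.5 206.4]
 [340.  245.7]]
d [-0.73 -2.97] yaw off 0.055 cost 14.8 block origin in bar mm [-22.51  -1.52  66.48] target -24.5 0 34 yaw rel bar 0.051
d [-0.72 -2.33] yaw off 0.057 cost 20.0 block origin in bar mm [-22.68  -0.92  66.56] target -24.5 0 34 yaw rel bar 0.053
d [-0.46 -1.68] yaw off 0.039 cost 47.2 block origin in bar mm [-22.65  -0.21  66.55] target -24.5 0 34 yaw rel bar 0.035
d [-0.56 -2.01] yaw off 0.056 cost 107.2 block origin in bar mm [-22.64  -0.56  66.55] target -24.5 0 34 yaw rel bar 0.052
d [-0.74 -2.3 ] yaw off -0.016 cost 7.6 block origin in bar mm [ 12.81  -1.09 140.72] target -24.5 0 34 yaw rel bar -0.021
d [-0.67 -2.82] yaw off 0.031 cost 14.2 block origin in bar mm [ 13.01  -1.56 140.62] target -24.5 0 34 yaw rel bar 0.026
d [-0.56 -2.57] yaw off 0.031 cost 20.1 block origin in bar mm [ 13.04  -1.29 140.61] target -24.5 0 34 yaw rel bar 0.026
```

```bash
cat >> h.py <<'E'
def edge(c,A,Bp,thr,p,B):
    """fraction-free: local mm position along A->Bp (mm, body frame) where grey falls below thr"""
    g=cv2.cvtColor(c["image"],cv2.COLOR_RGB2GRAY).astype(np.float32);k=np.linspace(0,1,401)
    P=(np.array(A)+(np.array(Bp)-A)*k[:,None])/1e3
    uv=proj(c,P@B.T+p).astype(np.float32);v=cv2.remap(g,uv[:,0],uv[:,1],cv2.INTER_LINEAR).ravel()
    i=np.argmax(v<thr);return (np.linalg.norm(np.array(Bp,float)-A)*k[i])
def sides(c,p,B,xs,zf,thr):
    L=[];
    for x in xs:
        l=edge(c,[x,0,zf(x)],[x,30,zf(x)],thr,p,B);r=edge(c,[x,0,zf(x)],[x,-30,zf(x)],thr,p,B);L.append((x,(l-r)/2,l+r))
    L=np.array(L);s=np.polyfit(L[:,0],L[:,1],1);print("centre/width",L.round(2).tolist());print("yaw off %.4f lateral at x=0 %.2f mean %.2f"%(s[0],s[1],L[:,1].mean()))
zs=lambda x:44-(x+37.5)*35/75
BB=(R.from_euler("z",-.326)*R.from_euler("y",-25,degrees=True)).as_matrix()
PB=np.array([.6086,-.1383,.1023])-BB@[.05,0,.01]
def blk2(T,M,c,bx=-.0085):
    B=M@np.diag([1,-1,-1]);p=T-B@[bx,0,.0043]
    print("block in nominal bar frame",((p-PB)@BB*1e3).round(2))
    sides(c,p,B,(6,10,15,20,25,30),zs,172)
    print("thin edge excess",[round(edge(c,[20,y,zs(20)],[50,y,zs(50)],199,p,B)*75/np.hypot(75,35)-17.5,2) for y in(-10,-5,0,5,10)])
E
python3 - <<'E'
from h import *
print("BAR");sides(load("top6"),PB,BB,range(-30,50,8),lambda x:34,185)
t=load("top6");print("bar plain edge excess",[round(edge(t,[40,y,34],[75,y,34],185,PB,BB)-22,2) for y in(-14,-13.5,-13,0,13,13.5,14)])
for n in("top8","top9"):print(n);blk2(*pickle.load(open(f"pics/{n}.pkl","rb")))
E
```

```text
BAR
centre/width [[-30.0, -0.41, 30.82], [-22.0, -0.38, 30.75], [-14.0, -0.56, 30.22], [-6.0, -0.37, 30.6], [2.0, -0.19, 30.98], [10.0, -0.41, 30.22], [18.0, -0.37, 30.3], [26.0, -0.45, 30.15], [34.0, -0.67, 29.25], [42.0, -0.04, 30.22]]
yaw off 0.0012 lateral at x=0 -0.39 mean -0.39
bar plain edge excess [np.float64(0.14), np.float64(0.4), np.float64(0.57), np.float64(1.98), np.float64(1.54), np.float64(1.54), np.float64(1.28)]
top8
block in nominal bar frame [ 13.51   0.78 140.39]
centre/width [[6.0, 0.0, 0.0], [10.0, -1.05, 35.25], [15.0, -1.09, 35.17], [20.0, -1.2, 35.25], [25.0, -1.2, 35.25], [30.0, -1.24, 35.18]]
yaw off -0.0385 lateral at x=0 -0.28 mean -0.96
thin edge excess [np.float64(0.35), np.float64(0.57), np.float64(0.05), np.float64(0.12), np.float64(0.35)]
top9
block in nominal bar frame [-22.01   0.98  66.25]
centre/width [[6.0, 0.0, 0.0], [10.0, -0.97, 35.25], [15.0, -0.97, 35.25], [20.0, -1.12, 35.55], [25.0, -1.12, 35.7], [30.0, -1.16, 35.33]]
yaw off -0.0366 lateral at x=0 -0.25 mean -0.89
thin edge excess [np.float64(0.35), np.float64(0.57), np.float64(0.12), np.float64(0.05), np.float64(0.43)]
```

{"api": "jog_arm", "payload": {
  "series": [
    [0.004,-0.0015,-0.009,0,0,0.004,0.03],
    [0.004,-0.0015,-0.009,0,0,0.004,0.03],
    [0.0025,-0.0009,-0.006,0,0,0,0.03],
    [0.0014,-0.0005,-0.0032,0,0,0,0.03],
    [0,0,0,0,0,0,0.03],
    [0,0,0,0,0,0,0.03]
  ]
}}

```text
time_s: 19.07
tcp_pos: [0.5261, -0.1096, 0.0942]
ee_rot: [0.964, -0.155, 0.213, 0.035]
ft_force: [-0.1, -1.3, -5.2]
gripper_width: 0.0359
finger_force: 35.0
```

```bash
cat >> h.py <<'E'
def b2():
    T,sd,M,c=avg(4);o,_=st();print(T.round(4),np.arctan2(M[1,0],M[0,0]),np.degrees(np.arccos(-M[2,2])),"F bar axes",(o["ft_force"]@BB).round(2),"mom",(o["moment"]@BB).round(2))
    blk2(T,M,c);return c
E
python3 -c "from h import *;b2()"
```

```text
t19.27 tcp [ 0.526  -0.1096  0.0942] yaw -0.318 toolz [ 0.401 -0.133 -0.906] F [-0.2  0.2 -5.6] w 0.0361 ff 35.0 q [-0.36 -0.16  2.24  0.03  0.63  1.5 ]
[ 0.5261 -0.1096  0.0943] -0.31791909050969597 24.972672170739266 F bar axes [-2.58  0.14 -4.99] mom [ 0.01  0.73 -0.04]
block in nominal bar frame [-24.08   0.84  35.32]
centre/width [[6.0, 0.0, 0.0], [10.0, -0.9, 35.55], [15.0, -0.97, 35.4], [20.0, -1.24, 35.18], [25.0, -1.24, 35.33], [30.0, -1.31, 35.33]]
yaw off -0.0451 lateral at x=0 -0.15 mean -0.94
thin edge excess [np.float64(0.43), np.float64(0.43), np.float64(0.12), np.float64(0.12), np.float64(0.5)]
```

{"api": "jog_arm", "payload": {
  "series": [
    [0.0004,-0.0001,-0.0008,0,0,-0.005,0.03],
    [0,0,0,0,0,0,0.03],
    [0,0,0,0,0,0,0.03]
  ]
}}

```text
time_s: 19.52
tcp_pos: [0.5268, -0.1098, 0.0936]
ee_rot: [0.964, -0.157, 0.214, 0.036]
ft_force: [-0.4, 0.0, -0.9]
gripper_width: 0.0357
finger_force: 35.0
```

{"api": "jog_arm", "payload": {
  "series": [
    [0.0002,-0.0001,-0.0006,0,0,0,0.03],
    [0,0,0,0,0,0,0.03],
    [0,0,0,0,0,0,0.03]
  ]
}}

```text
time_s: 19.77
tcp_pos: [0.5275, -0.1101, 0.0936]
ee_rot: [0.963, -0.157, 0.214, 0.036]
ft_force: [-2.6, 1.1, 3.8]
gripper_width: 0.0363
finger_force: 35.0
```

```bash
python3 -c "from h import *;b2()"
```

```text
t19.97 tcp [ 0.5275 -0.1101  0.0936] yaw -0.323 toolz [ 0.402 -0.136 -0.906] F [-3.7  1.8  5.1] w 0.0357 ff 35.0 q [-0.36 -0.16  2.24  0.03  0.62  1.51]
[ 0.5275 -0.1101  0.0936] -0.3229094024669032 25.08472659493147 F bar axes [-1.52  0.54  6.33] mom [ 0.15  0.57 -0.03]
block in nominal bar frame [-22.99   0.78  34.14]
centre/width [[6.0, 0.0, 0.0], [10.0, -1.2, 35.25], [15.0, -1.09, 35.33], [20.0, -1.12, 35.25], [25.0, -1.05, 35.4], [30.0, -1.12, 35.25]]
yaw off -0.0293 lateral at x=0 -0.41 mean -0.93
thin edge excess [np.float64(0.27), np.float64(0.5), np.float64(0.05), np.float64(0.12), np.float64(0.35)]
```

{"api": "jog_arm", "payload": {
  "series": [
    [-0.0007,0.0003,0.0003,0,0,0,0.03],
    [0,0,0,0,0,0,0.03],
    [0,0,0,0,0,0,0.03]
  ]
}}

```text
time_s: 20.22
tcp_pos: [0.5257, -0.1094, 0.0927]
ee_rot: [0.964, -0.157, 0.213, 0.035]
ft_force: [-3.8, 1.3, 3.4]
gripper_width: 0.0356
finger_force: 35.0
```

```bash
python3 -c "from h import *;b2()"
```

```text
t20.42 tcp [ 0.5258 -0.1095  0.0927] yaw -0.323 toolz [ 0.399 -0.135 -0.907] F [-3.5  1.9  2. ] w 0.0358 ff 35.0 q [-0.36 -0.16  2.24  0.03  0.62  1.52]
[ 0.5257 -0.1094  0.0927] -0.32290508090498454 24.940065830041124 F bar axes [-2.74  0.65  3.47] mom [ 0.05  0.7  -0.07]
block in nominal bar frame [-25.09   0.82  34.1 ]
centre/width [[6.0, 0.0, 0.0], [10.0, -0.97, 35.55], [15.0, -1.09, 35.33], [20.0, -1.31, 35.33], [25.0, -1.39, 35.33], [30.0, -1.31, 35.17]]
yaw off -0.0461 lateral at x=0 -0.20 mean -1.01
thin edge excess [np.float64(0.27), np.float64(0.43), np.float64(0.2), np.float64(0.2), np.float64(0.43)]
```

```bash
cat >> h.py <<'E'
def barchk(c,thr=160):
    sides(c,PB,BB,range(24,50,6),lambda x:34,thr)
    print("bar plain edge excess",[round(edge(c,[40,y,34],[75,y,34],thr,PB,BB)-22,2) for y in(-14,-13.5,-13,0,13,13.5)])
    print("thin edge of block in bar x",[round(13+edge(c,[-12,y,34+9],[28,y,34+9],199,PB,BB)-25,2) for y in(-10,-5,0,5,10)])
E
python3 - <<'E'
from h import *
barchk(pickle.load(open("pics/top9.pkl","rb"))[2])
c=b2();barchk(c)
E
```

```text
centre/width [[24.0, -0.49, 29.78], [30.0, -0.45, 29.85], [36.0, -0.34, 28.72], [42.0, 0.0, 30.0], [48.0, 0.0, 30.3]]
yaw off 0.0237 lateral at x=0 -1.11 mean -0.25
bar plain edge excess [np.float64(-0.12), np.float64(0.23), np.float64(0.4), np.float64(1.89), np.float64(1.45), np.float64(1.45)]
thin edge of block in bar x [np.float64(7.7), np.float64(7.9), np.float64(7.5), np.float64(7.4), np.float64(7.8)]
t20.62 tcp [ 0.5257 -0.1095  0.0927] yaw -0.323 toolz [ 0.399 -0.135 -0.907] F [-3.3  1.1  2.4] w 0.0359 ff 35.0 q [-0.36 -0.16  2.24  0.03  0.62  1.52]
[ 0.5258 -0.1095  0.0927] -0.32290262054168084 24.943504935298694 F bar axes [-2.18  0.03  3.62] mom [-0.01  0.69  0.03]
block in nominal bar frame [-25.04   0.82  34.07]
centre/width [[6.0, 0.0, 0.0], [10.0, -0.97, 35.55], [15.0, -1.01, 35.33], [20.0, -1.31, 35.33], [25.0, -1.35, 35.25], [30.0, -1.35, 35.25]]
yaw off -0.0470 lateral at x=0 -0.17 mean -1.00
thin edge excess [np.float64(0.27), np.float64(0.43), np.float64(0.12), np.float64(0.12), np.float64(0.43)]
centre/width [[24.0, -0.26, 30.22], [30.0, -0.49, 29.78], [36.0, -0.82, 29.1], [42.0, 0.04, 30.22], [48.0, -0.15, 30.15]]
yaw off 0.0125 lateral at x=0 -0.79 mean -0.34
bar plain edge excess [np.float64(0.93), np.float64(1.45), np.float64(1.89), np.float64(2.15), np.float64(2.15), np.float64(2.24)]
thin edge of block in bar x [np.float64(12.9), np.float64(13.0), np.float64(12.6), np.float64(12.5), np.float64(12.8)]
```

```bash
cat >> h.py <<'E'
def shift(c0,c1,win):
    x,y,w,h=win;g=[cv2.cvtColor(c["image"],cv2.COLOR_RGB2GRAY)[y:y+h,x:x+w].astype(np.float32) for c in(c0,c1)]
    cc,W=cv2.findTransformECC(g[0],g[1],np.eye(2,3,dtype=np.float32),cv2.MOTION_TRANSLATION,(3,200,1e-6),None,3)
    return W[:,2].round(2),round(cc,4)
E
python3 - <<'E'
from h import *
T,M,c9=pickle.load(open("pics/top9.pkl","rb"));snap(10);c=load("top10");s0=load("scene6");s=load("scene10")
for w in((355,175,30,20),(352,178,34,18),(352,174,34,30)):print("top px shift",shift(c9,c,w))
print("1mm along bar =",(proj(c,(np.array([[.051,0,.034]])@BB.T+PB))-proj(c,(np.array([[.05,0,.034]])@BB.T+PB))).round(2))
u=proj(s,np.array([[.05,.015,.01],[.05,.015,.034],[-.05,.015,.01]])@BB.T+PB);print(u.round(1))
print("1mm along scene",(proj(s,PB+[.000949,-.000315,0])-proj(s,PB)).round(2))
for w in((305,165,22,20),(326,196,22,18),(306,185,16,18)):print("scene shift",w,shift(s0,s,w))
E
```

```text
top px shift (array([ 0.29, -0.27], dtype=float32), 0.9352)
top px shift (array([ 0.27, -0.28], dtype=float32), 0.928)
top px shift (array([ 0.19, -0.22], dtype=float32), 0.9513)
1mm along bar = [[ 0.16 -0.46]]
[[310.6 181.7]
 [313.  174.6]
 [333.8 208. ]]
1mm along scene [[-0.26 -0.11]]
scene shift (305, 165, 22, 20) (array([-6.66,  4.27], dtype=float32), 0.5598)
scene shift (326, 196, 22, 18) (array([-0.77,  1.49], dtype=float32), 0.8593)
scene shift (306, 185, 16, 18) (array([-0.04,  0.07], dtype=float32), 0.9971)
```

{"api": "jog_arm", "payload": {
  "series": [
    [-0.0002,0.0001,0.0007,0,0,0,0.03],
    [0,0,0,0,0,0,0.03],
    [0,0,0,0,0,0,0.03]
  ]
}}

```text
time_s: 20.97
tcp_pos: [0.5249, -0.1091, 0.0925]
ee_rot: [0.964, -0.157, 0.212, 0.035]
ft_force: [0.1, 0.4, -5.7]
gripper_width: 0.0359
finger_force: 35.0
```

```bash
cat >> h.py <<'E'
def b3():
    c=b2();T,M,c9=pickle.load(open("pics/top9.pkl","rb"));print("bar px shift since before contact",shift(c9,c,(355,175,30,20)),shift(c9,c,(352,174,34,30)));barchk(c)
E
python3 -c "from h import *;b3()"
```

```text
t21.17 tcp [ 0.5253 -0.1092  0.093 ] yaw -0.323 toolz [ 0.399 -0.135 -0.907] F [ 0.1 -0.2 -4.8] w 0.0356 ff 35.0 q [-0.36 -0.16  2.24  0.03  0.63  1.52]
[ 0.525  -0.1092  0.0926] -0.3229789908353307 24.867784342251184 F bar axes [-1.88 -0.17 -4.39] mom [ 0.    0.72 -0.04]
block in nominal bar frame [-25.8    0.87  34.33]
centre/width [[6.0, 0.0, 0.0], [10.0, -1.01, 35.48], [15.0, -1.28, 35.4], [20.0, -1.46, 35.47], [25.0, -1.28, 35.4], [30.0, -1.28, 35.1]]
yaw off -0.0419 lateral at x=0 -0.31 mean -1.05
thin edge excess [np.float64(0.35), np.float64(0.43), np.float64(0.12), np.float64(0.05), np.float64(0.35)]
bar px shift since before contact (array([ 0.24, -0.27], dtype=float32), 0.9299) (array([ 0.19, -0.23], dtype=float32), 0.9516)
centre/width [[24.0, -0.3, 30.15], [30.0, -0.49, 29.78], [36.0, -0.82, 29.1], [42.0, 0.04, 30.22], [48.0, -0.15, 30.15]]
yaw off 0.0137 lateral at x=0 -0.84 mean -0.34
bar plain edge excess [np.float64(0.93), np.float64(1.54), np.float64(1.89), np.float64(2.15), np.float64(2.15), np.float64(2.15)]
thin edge of block in bar x [np.float64(12.1), np.float64(12.3), np.float64(11.8), np.float64(11.7), np.float64(12.1)]
```

Run:
```python
from h import *
t=load("top6")
print("silhouette of stop plate (nominal -67) at",[round(-62-edge(t,[-62,y,46],[-80,y,46],185,PB,BB),2) for y in(-12,-6,0,6,12)])
a=np.arange(50,-82,-3.0)
g=cv2.cvtColor(t["image"],cv2.COLOR_RGB2GRAY).astype(np.float32)
for y in(-8,8):
    for z,r in((34,np.arange(70,50,-1.)),(46,np.arange(-56,-74,-1.)),(16,np.arange(72,52,-1.))):
        uv=proj(t,np.array([[x,y,z] for x in r])/1e3@BB.T+PB).astype(np.float32);print(y,z,r[0],r[-1],cv2.remap(g,uv[:,0],uv[:,1],cv2.INTER_LINEAR).ravel().astype(int))
print("end-face lower edge (62,z16): excess",[round(edge(t,[50,y,16],[80,y,16],185,PB,BB)-12,2) for y in(-14.5,-14,-13.5,13.5,14,14.5)])
```

```text
silhouette of stop plate (nominal -67) at [np.float64(-69.56), np.float64(-68.57), np.float64(-69.11), np.float64(-68.8), np.float64(-68.34)]
-8 34 70.0 51.0 [154 154 154 151 148 164 188 208 218 219 215 212 213 213 214 215 215 216
 216 216]
-8 46 -56.0 -73.0 [214 215 216 215 213 210 211 215 220 223 223 218 207 189 169 157 155 157]
-8 16 72.0 53.0 [155 155 155 155 155 155 154 154 153 151 150 175 199 210 215 215 213 213
 214 214]
8 34 70.0 51.0 [155 155 154 153 160 172 187 204 216 217 218 218 219 216 215 215 216 217
 217 217]
8 46 -56.0 -73.0 [215 215 212 208 205 203 198 206 215 221 224 222 206 190 173 154 151 155]
8 16 72.0 53.0 [155 155 155 155 155 155 156 155 153 152 164 177 194 211 217 217 216 217
 217 215]
end-face lower edge (62,z16): excess [np.float64(-3.15), np.float64(-3.0), np.float64(-2.85), np.float64(-2.17), np.float64(-2.47), np.float64(-2.7)]
```

The apparent plain-end "edge" was really the lower edge of the end face. Corrected, using the stop plate and the end face, the bar sits about 2.3 mm too far toward the robot, and about 0.5 mm of that has already been recovered. I'll nudge it along horizontally with the held block, which wedges into the slope, and watch both the bar and the stack.

{"api": "jog_arm", "payload": {
  "series": [
    [0.0006,-0.0002,0,0,0,0,0.03],
    [0.0006,-0.0002,0,0,0,0,0.03],
    [0.0005,-0.0002,0,0,0,0,0.03],
    [0,0,0,0,0,0,0.03]
  ]
}}

```text
time_s: 21.5
tcp_pos: [0.5276, -0.1101, 0.0937]
ee_rot: [0.964, -0.157, 0.213, 0.036]
ft_force: [1.6, -0.7, -4.9]
gripper_width: 0.0359
finger_force: 35.0
```

```bash
cat >> h.py <<'E'
def b4(n):
    T,sd,M,c=avg(3);o,_=st();T9,M9,c9=pickle.load(open("pics/top9.pkl","rb"))
    print(T.round(4),"pitch %.2f"%np.degrees(np.arccos(-M[2,2])),"F bar axes",(o["ft_force"]@BB).round(2))
    e=lambda k:[round(edge(k,[50,y,16],[80,y,16],160,PB,BB)-12,2) for y in(-14.5,-14,14,14.5)]
    print("bar px",shift(c9,c,(355,175,30,20)),"end-face edge now",e(c),"before",e(c9))
    print("thin edge",[round(13+edge(c,[-12,y,43],[28,y,43],199,PB,BB)-25,2) for y in(-10,0,10)])
    snap(n);s0=load("scene6");s=load(f"scene{n}");print("stack scene px",shift(s0,s,(306,186,14,17)))
E
python3 -c "from h import *;b4(11)"
```

```text
t21.65 tcp [ 0.5274 -0.11    0.0936] yaw -0.323 toolz [ 0.4   -0.135 -0.907] F [ 0.5  0.7 -4.9] w 0.0357 ff 35.0 q [-0.36 -0.16  2.24  0.03  0.62  1.52]
[ 0.5275 -0.1101  0.0936] pitch 24.97 F bar axes [-1.86  0.81 -4.5 ]
bar px (array([ 0.25, -0.26], dtype=float32), 0.9213) end-face edge now [np.float64(-2.02), np.float64(-1.57), np.float64(-1.72), np.float64(-11.92)] before [np.float64(-3.37), np.float64(-3.23), np.float64(-2.62), np.float64(-2.85)]
thin edge [np.float64(14.9), np.float64(14.7), np.float64(14.8)]
stack scene px (array([0.01, 0.02], dtype=float32), 0.9981)
```

{"api": "jog_arm", "payload": {
  "series": [
    [0.0005,-0.0002,-0.0003,0,0,0,0.03],
    [0.0005,-0.0002,0,0,0,0,0.03],
    [0.0004,-0.0001,0,0,0,0,0.03],
    [0,0,0,0,0,0,0.03]
  ]
}}

```text
time_s: 22.08
tcp_pos: [0.5291, -0.1106, 0.0936]
ee_rot: [0.964, -0.157, 0.213, 0.036]
ft_force: [-1.6, 0.7, -0.8]
gripper_width: 0.036
finger_force: 35.0
```

```bash
python3 -c "from h import *;b4(12)"
```

```text
t22.23 tcp [ 0.5291 -0.1106  0.0936] yaw -0.323 toolz [ 0.4   -0.136 -0.906] F [-1.5 -0.1 -1.7] w 0.0358 ff 35.0 q [-0.36 -0.15  2.24  0.03  0.62  1.52]
[ 0.5291 -0.1106  0.0936] pitch 25.00 F bar axes [-1.92 -0.57 -0.93]
bar px (array([ 0.53, -1.08], dtype=float32), 0.9914) end-face edge now [np.float64(-0.6), np.float64(0.0), np.float64(-0.45), np.float64(-12.0)] before [np.float64(-3.37), np.float64(-3.23), np.float64(-2.62), np.float64(-2.85)]
thin edge [np.float64(16.7), np.float64(16.3), np.float64(16.5)]
stack scene px (array([0. , 0.1], dtype=float32), 0.9955)
```

The bar is now centred to within about 0.3 mm and the stack hasn't moved. Next the block goes back down the slope to the stop plate.

{"api": "jog_arm", "payload": {
  "series": [
    [-0.0004,0.0001,0.001,0,0,0,0.03],
    [-0.001,0.0003,-0.0005,0,0,0,0.03],
    [-0.001,0.0003,-0.0004,0,0,0,0.03],
    [-0.0004,0.0002,-0.0003,0,0,0,0.03],
    [0,0,0,0,0,0,0.03]
  ]
}}

```text
time_s: 22.75
tcp_pos: [0.5259, -0.1096, 0.0929]
ee_rot: [0.964, -0.157, 0.213, 0.035]
ft_force: [0.4, 0.3, -4.5]
gripper_width: 0.0356
finger_force: 35.0
```

```bash
python3 -c "from h import *;b4(13)"
```

```text
t22.90 tcp [ 0.5259 -0.1096  0.0929] yaw -0.323 toolz [ 0.399 -0.135 -0.907] F [ 0.3 -0.7 -5.8] w 0.0355 ff 35.0 q [-0.36 -0.16  2.24  0.03  0.62  1.51]
[ 0.5259 -0.1096  0.0929] pitch 24.96 F bar axes [-1.98 -0.57 -5.48]
bar px (array([ 0.25, -0.88], dtype=float32), 0.9758) end-face edge now [np.float64(-1.28), np.float64(-0.97), np.float64(-0.38), np.float64(-0.68)] before [np.float64(-3.37), np.float64(-3.23), np.float64(-2.62), np.float64(-2.85)]
thin edge [np.float64(13.0), np.float64(12.8), np.float64(12.9)]
stack scene px (array([-0.06,  0.11], dtype=float32), 0.9951)
```

{"api": "jog_arm", "payload": {
  "series": [
    [0.0001,0,-0.0004,0,0,0,0.03],
    [0,0,0,0,0,0,0.03],
    [0,0,0,0,0,0,0.03]
  ]
}}

```text
time_s: 23.25
tcp_pos: [0.5261, -0.1096, 0.0926]
ee_rot: [0.964, -0.157, 0.213, 0.035]
ft_force: [0.6, -0.4, -6.3]
gripper_width: 0.0358
finger_force: 35.0
```

```bash
python3 -c "
from h import *
c=b2();sides(c,PB,BB,range(20,48,4),lambda x:34,160);b4(14)"
```

```text
t23.45 tcp [ 0.5261 -0.1096  0.0926] yaw -0.323 toolz [ 0.4   -0.135 -0.907] F [ 0.6 -0.2 -5.3] w 0.0357 ff 35.0 q [-0.36 -0.16  2.24  0.03  0.62  1.51]
[ 0.5261 -0.1096  0.0926] -0.32294742276782723 24.955195803232634 F bar axes [-1.67 -0.02 -5.07] mom [0.08 0.55 0.03]
block in nominal bar frame [-24.79   0.8   33.83]
centre/width [[6.0, 0.0, 0.0], [10.0, -0.94, 35.62], [15.0, -1.05, 35.25], [20.0, -1.27, 35.25], [25.0, -1.31, 35.33], [30.0, -1.31, 35.33]]
yaw off -0.0455 lateral at x=0 -0.18 mean -0.98
thin edge excess [np.float64(0.27), np.float64(0.35), np.float64(0.05), np.float64(0.12), np.float64(0.5)]
centre/width [[20.0, -0.41, 30.38], [24.0, -0.41, 29.92], [28.0, -0.3, 30.15], [32.0, -0.45, 29.55], [36.0, -0.41, 30.22], [40.0, -0.15, 29.7], [44.0, 0.34, 29.33]]
yaw off 0.0238 lateral at x=0 -1.02 mean -0.26
t23.60 tcp [ 0.526  -0.1096  0.0926] yaw -0.323 toolz [ 0.4   -0.135 -0.907] F [-0.2  0.6 -5.7] w 0.0355 ff 35.0 q [-0.36 -0.16  2.24  0.03  0.62  1.51]
[ 0.5261 -0.1096  0.0926] pitch 24.96 F bar axes [-2.71  0.53 -5.  ]
bar px (array([ 0.22, -0.9 ], dtype=float32), 0.9694) end-face edge now [np.float64(-1.28), np.float64(-0.97), np.float64(-0.38), np.float64(-0.75)] before [np.float64(-3.37), np.float64(-3.23), np.float64(-2.62), np.float64(-2.85)]
thin edge [np.float64(13.0), np.float64(12.9), np.float64(13.2)]
stack scene px (array([-0.05,  0.13], dtype=float32), 0.994)
```

{"api": "jog_arm", "payload": {
  "series": [
    [0.0001,0,-0.0004,0,0,0,0.03],
    [0,0,0,0,0,0,0.03]
  ]
}}

```text
time_s: 23.87
tcp_pos: [0.5263, -0.1096, 0.0923]
ee_rot: [0.964, -0.157, 0.213, 0.035]
ft_force: [0.2, -0.3, -4.1]
gripper_width: 0.0359
finger_force: 35.0
```

{"api": "jog_arm", "payload": {
  "series": [
    [0,0,0,0,0,0,0.03],
    [0,0,0,0,0,0,0.03]
  ],
  "force": 6
}}

```text
time_s: 24.03
tcp_pos: [0.5262, -0.1096, 0.0923]
ee_rot: [0.964, -0.157, 0.213, 0.035]
ft_force: [-0.3, -0.5, -4.4]
gripper_width: 0.0361
finger_force: 6.0
```

{"api": "jog_arm", "payload": {
  "series": [
    [0,0,0,0,0,0,0.038],
    [0,0,0,0,0,0,0.04],
    [0,0,0,0,0,0,0.044],
    [0,0,0,0,0,0,0.06],
    [0,0,0,0,0,0,0.075]
  ]
}}

```text
time_s: 24.45
tcp_pos: [0.5266, -0.1098, 0.0928]
ee_rot: [0.964, -0.157, 0.214, 0.036]
ft_force: [-0.7, 0.1, 0.2]
gripper_width: 0.0501
finger_force: 0.0
```

```bash
python3 -c "
from h import *
b4(15)"
```

```text
t24.60 tcp [ 0.5263 -0.1096  0.0924] yaw -0.323 toolz [ 0.4   -0.135 -0.906] F [ 0.3  0.1 -0.3] w 0.0615 ff 0.0 q [-0.36 -0.16  2.24  0.03  0.62  1.52]
[ 0.5265 -0.1097  0.0926] pitch 25.01 F bar axes [ 0.1   0.18 -0.35]
bar px (array([ 0.26, -0.89], dtype=float32), 0.9695) end-face edge now [np.float64(-1.2), np.float64(-0.97), np.float64(-0.45), np.float64(-0.75)] before [np.float64(-3.37), np.float64(-3.23), np.float64(-2.62), np.float64(-2.85)]
thin edge [np.float64(13.2), np.float64(13.2), np.float64(13.4)]
stack scene px (array([-0.03,  0.11], dtype=float32), 0.9948)
```

{"api": "jog_arm", "payload": {
  "series": [
    [-0.002,0.0007,0.0045,0,0,0,0.08],
    [-0.006,0.002,0.0136,0,0,0,0.087],
    [-0.012,0.004,0.0272,0,0,0,0.087],
    [-0.016,0.0054,0.0362,0,0,0,0.087],
    [-0.012,0.01,0.0272,0,0,0,0.087],
    [0,0.035,0.01,0,0,0,0.087],
    [0,0.04,0,0,0,0,0.087],
    [0,0.04,0,0,0,0,0.087]
  ]
}}

```text
time_s: 25.37
tcp_pos: [0.4788, 0.0278, 0.2138]
ee_rot: [0.963, -0.159, 0.216, 0.035]
ft_force: [1.1, -0.9, -0.7]
gripper_width: 0.0866
finger_force: 0.0
```

{"api": "jog_arm", "payload": {
  "series": [
    [0,0.04,0,0,0,0,0.087],
    [0,0.04,0,0,0,0,0.087],
    [0,0.04,0,0,0,0,0.087],
    [0,0.02,0,0,0,0,0.087],
    [0,0,0,0,0,0,0.087]
  ]
}}

```text
time_s: 25.78
tcp_pos: [0.4779, 0.1716, 0.2114]
ee_rot: [0.964, -0.155, 0.213, 0.034]
ft_force: [-0.6, -0.1, 0.3]
gripper_width: 0.0873
finger_force: 0.0
```

Run:
```python
from h import *
st();snap(16);t=load("top16");s=load("scene16");g=cv2.cvtColor(t["image"],cv2.COLOR_RGB2GRAY).astype(np.float32)
cv2.imwrite("pics/g16.png",np.hstack([crop(t,325,170,66,85,6),crop(s,295,155,66,85,6)]))
for y in(-8,0,8):
    r=np.arange(-50,-74,-1.);uv=proj(t,np.array([[x,y,46] for x in r])/1e3@BB.T+PB).astype(np.float32);print(y,cv2.remap(g,uv[:,0],uv[:,1],cv2.INTER_LINEAR).ravel().astype(int))
thr=(g[215,335]+214)/2
print(g[215,335],"stop silhouette",[round(-62-edge(t,[-62,y,46],[-80,y,46],185,PB,BB),2) for y in(-12,-6,0,6,12)],"endface",[round(edge(t,[50,y,16],[80,y,16],185,PB,BB)-12,2) for y in(-14.5,-14,14,14.5)])
print("bar");sides(t,PB,BB,range(20,48,4),lambda x:34,185)
pb=PB+BB@[-.0245,0,.034];print("block");sides(t,pb,BB,range(-34,36,6),zs,190)
```

```text
t25.78 tcp [0.4779 0.1716 0.2114] yaw -0.319 toolz [ 0.401 -0.132 -0.907] F [-0.6 -0.1  0.3] w 0.0873 ff 0.0 q [ 0.37 -0.3   2.12 -0.32  1.01  2.39]
-8 [216 217 217 217 217 217 217 216 216 216 215 214 214 214 214 214 214 215
 217 210 199 175 143 124]
0 [213 213 213 213 213 213 214 214 214 214 215 215 215 214 214 213 213 215
 219 215 200 181 152 126]
8 [213 212 212 211 211 212 212 212 213 213 214 216 217 217 218 219 219 220
 221 223 207 187 162 140]
132.0 stop silhouette [np.float64(-71.36), np.float64(-71.22), np.float64(-70.91), np.float64(-70.91), np.float64(-70.82)] endface [np.float64(-10.58), np.float64(-9.6), np.float64(-12.0), np.float64(-12.0)]
bar
centre/width [[20.0, 0.0, 0.0], [24.0, 0.0, 0.0], [28.0, 0.0, 0.0], [32.0, 0.0, 0.0], [36.0, 0.0, 0.0], [40.0, 0.0, 0.0], [44.0, 0.0, 0.0]]
yaw off 0.0000 lateral at x=0 0.00 mean 0.00
block
centre/width [[-34.0, -0.9, 34.8], [-28.0, -0.56, 34.43], [-22.0, -0.68, 34.2], [-16.0, -0.79, 33.67], [-10.0, -0.75, 33.6], [-4.0, -0.56, 33.97], [2.0, -0.56, 33.53], [8.0, -0.41, 33.53], [14.0, -0.3, 33.6], [20.0, -0.56, 33.67], [26.0, -0.26, 33.83], [32.0, -0.3, 33.6]]
yaw off 0.0079 lateral at x=0 -0.55 mean -0.55
```

View pics/g16.png

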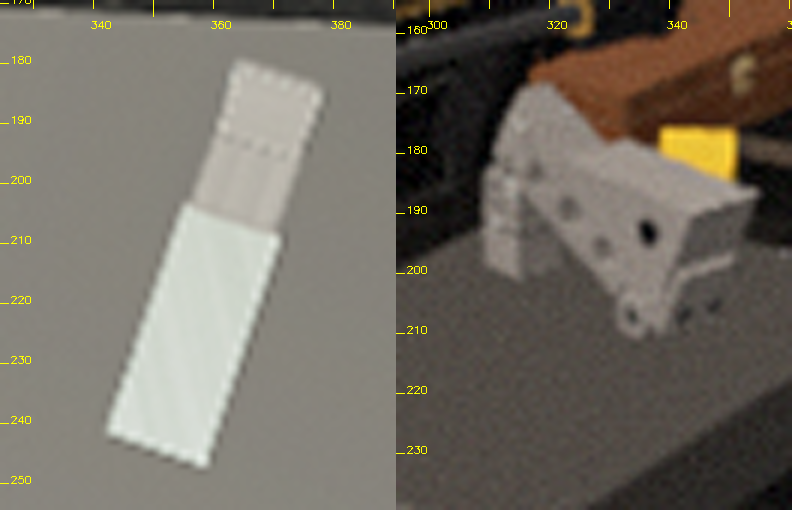

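Run:
```python
from h import *
t=load("top16")
pb=PB+BB@[-.0245,0,.034];k=75/np.hypot(75,35)
thin=[round(edge(t,[20,y,zs(20)],[50,y,zs(50)],199,pb,BB)*k-17.5,2) for y in(-12,-6,0,6,12)]
thick=[round(-(edge(t,[-20,y,zs(-20)],[-50,y,zs(-50)],172,pb,BB)*k-17.5),2) for y in(-12,-6,0,6,12)]
print("thin",thin,"thick",thick,"block along off",(np.mean(thin)+np.mean(thick))/2)
print("bar endface",[round(edge(t,[50,y,16],[80,y,16],160,PB,BB)-12,2) for y in(-14.5,-14,-13.5,13.5,14,14.5)])
print("bar");sides(t,PB,BB,range(20,48,4),lambda x:34,160);print("block");sides(t,pb,BB,range(-34,36,6),zs,172)
```

```text
thin [np.float64(0.2), np.float64(0.05), np.float64(-0.03), np.float64(-0.18), np.float64(0.2)] thick [np.float64(1.07), np.float64(1.15), np.float64(1.23), np.float64(1.15), np.float64(1.15)] block along off 0.599
bar endface [np.float64(-1.43), np.float64(-1.12), np.float64(-0.9), np.float64(-0.22), np.float64(-0.53), np.float64(-0.9)]
bar
centre/width [[20.0, -0.38, 30.15], [24.0, -0.38, 29.7], [28.0, -0.34, 29.92], [32.0, -0.49, 29.33], [36.0, -0.38, 29.85], [40.0, -0.19, 29.48], [44.0, 0.37, 29.25]]
yaw off 0.0231 lateral at x=0 -0.99 mean -0.25
block
centre/width [[-34.0, -0.79, 35.92], [-28.0, -0.56, 35.78], [-22.0, -0.68, 35.4], [-16.0, -0.71, 35.17], [-10.0, -0.68, 35.1], [-4.0, -0.49, 35.33], [2.0, -0.45, 35.1], [8.0, -0.41, 35.17], [14.0, -0.34, 35.18], [20.0, -0.41, 35.17], [26.0, -0.22, 35.25], [32.0, -0.23, 35.1]]
yaw off 0.0080 lateral at x=0 -0.49 mean -0.50
```

The setup looks right: bar square on the stack, block face level. There's still a gap of about 1 mm to the stop plate, so I'll close the fingers and push the thin end gently down the slope.

{"api": "jog_arm", "payload": {
  "series": [
    [0.0109,-0.0368,-0.002,0,0,0,0],
    [0.0109,-0.0368,-0.002,0,0,0,0],
    [0.0109,-0.0368,-0.002,0,0,0,0],
    [0.0109,-0.0368,-0.002,0,0,0,0],
    [0.0109,-0.0368,-0.002,0,0,0,0],
    [0.0109,-0.0368,-0.002,0,0,0,0],
    [0.0109,-0.0368,-0.002,0,0,0,0],
    [0.0109,-0.0368,-0.002,0,0,-0.004,0]
  ],
  "force": 10
}}

```text
time_s: 26.55
tcp_pos: [0.5647, -0.1308, 0.1954]
ee_rot: [0.963, -0.16, 0.214, 0.037]
ft_force: [1.8, 0.1, 0.1]
gripper_width: 0.0418
finger_force: 0.0
```

{"api": "jog_arm", "payload": {
  "series": [
    [0,0,-0.02,0,0,0,0],
    [0,0,-0.015,0,0,0,0],
    [0,0,0,0,0,0,0],
    [0,0,0,0,0,0,0]
  ]
}}

```text
time_s: 26.88
tcp_pos: [0.5639, -0.1281, 0.159]
ee_rot: [0.963, -0.16, 0.212, 0.036]
ft_force: [0.3, -0.5, -0.1]
gripper_width: 0.0151
finger_force: 0.0
```

```bash
cat >> h.py <<'E'
def rel():
    from station import arm
    T,sd,M,c=avg(3);o=arm.get_obs();Q=np.array([.5264,-.1096,.0925]);d=(T-Q)@BB*1e3
    print(T.round(4),"w %.3f"%o["gripper_width"],"pitch %.2f"%np.degrees(np.arccos(-M[2,2])),"TCP in bar frame",(d+[-32,0,38.3]).round(2),"F bar",(o["ft_force"]@BB).round(2));return c
E
python3 -c "from h import *;rel();st()"
```

```text
[ 0.5648 -0.1278  0.1602] w 0.004 pitch 24.95 TCP in bar frame [34.86 -4.92 81.79] F bar [ 1.   -0.03  0.54]
t27.03 tcp [ 0.566  -0.1272  0.1617] yaw -0.327 toolz [ 0.401 -0.138 -0.906] F [ 0.6 -0.2  0.9] w 0.0041 ff 0.0 q [-0.37 -0.15  2.09  0.02  0.77  1.52]
```

{"api": "jog_arm", "payload": {
  "series": [
    [0.0064,0.0022,-0.0125,0,0,0,0],
    [0.005,-0.0014,-0.0125,0,0,0,0],
    [0.004,-0.0009,-0.0084,0,0,0,0],
    [0.0016,-0.0004,-0.004,0,0,0,0],
    [0,0,0,0,0,0,0],
    [0,0,0,0,0,0,0]
  ]
}}

```text
time_s: 27.53
tcp_pos: [0.5826, -0.1272, 0.1229]
ee_rot: [0.963, -0.159, 0.213, 0.036]
ft_force: [-0.8, -0.9, -0.9]
gripper_width: 0.0003
finger_force: 0.0
```

```bash
python3 -c "from h import *;rel()"
```

```text
[ 0.5827 -0.1274  0.1232] w 0.001 pitch 25.00 TCP in bar frame [34.45  1.21 41.17] F bar [-0.29  0.14 -0.64]
```

{"api": "jog_arm", "payload": {
  "series": [
    [0.0005,-0.0012,-0.0018,0,0,0,0],
    [-0.0017,0.0006,-0.0009,0,0,0,0],
    [-0.0017,0.0006,-0.0009,0,0,0,0],
    [-0.0017,0.0006,-0.0009,0,0,0,0],
    [-0.0009,0.0003,-0.0004,0,0,0,0],
    [0,0,0,0,0,0,0]
  ]
}}

```text
time_s: 28.18
tcp_pos: [0.5765, -0.1263, 0.1173]
ee_rot: [0.963, -0.159, 0.213, 0.036]
ft_force: [-1.3, -0.4, 0.2]
gripper_width: -0.0
finger_force: 0.0
```

```bash
python3 -c "from h import *;rel()"
```

```text
[ 0.5767 -0.1264  0.1175] w 0.000 pitch 24.95 TCP in bar frame [26.6   0.18 38.56] F bar [ 0.31 -0.26  0.26]
```

{"api": "jog_arm", "payload": {
  "series": [
    [-0.0009,0.0003,-0.0004,0,0,0,0],
    [0,0,0,0,0,0,0],
    [-0.0009,0.0003,-0.0004,0,0,0,0],
    [0,0,0,0,0,0,0]
  ]
}}

```text
time_s: 28.67
tcp_pos: [0.5756, -0.1261, 0.1174]
ee_rot: [0.963, -0.159, 0.214, 0.036]
ft_force: [1.2, -1.3, -0.4]
gripper_width: 0.0003
finger_force: 0.8
```

```bash
python3 -c "from h import *;rel()"
```

```text
[ 0.5756 -0.1261  0.1174] w 0.000 pitch 25.04 TCP in bar frame [25.56  0.14 38.9 ] F bar [ 1.81  0.6  -0.59]
```

{"api": "jog_arm", "payload": {
  "series": [
    [-0.0005,0.0002,-0.0002,0,0,0,0],
    [0,0,0,0,0,0,0],
    [0,0,0,0,0,0,0]
  ]
}}

```text
time_s: 29.07
tcp_pos: [0.5752, -0.1259, 0.1173]
ee_rot: [0.963, -0.159, 0.214, 0.036]
ft_force: [2.9, -1.6, 1.0]
gripper_width: 0.0007
finger_force: 1.9
```

{"api": "jog_arm", "payload": {
  "series": [
    [-0.0005,0.0002,-0.0002,0,0,0,0],
    [0,0,0,0,0,0,0],
    [0,0,0,0,0,0,0]
  ]
}}

```text
time_s: 29.32
tcp_pos: [0.5747, -0.1257, 0.1172]
ee_rot: [0.963, -0.159, 0.214, 0.036]
ft_force: [3.5, -1.5, 2.6]
gripper_width: 0.0007
finger_force: 2.4
```

```bash
cat >> h.py <<'E'
def r2():
    c=rel();t=load("top16");pb=PB+BB@[-.0245,0,.034];k=75/np.hypot(75,35)
    f=lambda t:[round(-(edge(t,[-20,y,zs(-20)],[-50,y,zs(-50)],172,pb,BB)*k-17.5),2) for y in(-12,-6,0,6,12)]
    print("thick edge",f(c),"was",f(t));g=lambda t:[round(edge(t,[50,y,16],[80,y,16],160,PB,BB)-12,2) for y in(-14,-13.5,13.5,14)];print("bar end",g(c),"was",g(t))
E
python3 -c "from h import *;r2()"
```

```text
[ 0.5747 -0.1258  0.1172] w 0.000 pitch 25.05 TCP in bar frame [24.61  0.17 39.14] F bar [5.95 0.34 1.92]
thick edge [np.float64(17.5), np.float64(17.5), np.float64(17.5), np.float64(17.5), np.float64(17.5)] was [np.float64(1.07), np.float64(1.15), np.float64(1.23), np.float64(1.15), np.float64(1.15)]
bar end [np.float64(-1.2), np.float64(-0.97), np.float64(-0.9), np.float64(-1.2)] was [np.float64(-1.12), np.float64(-0.9), np.float64(-0.22), np.float64(-0.53)]
```

{"api": "jog_arm", "payload": {
  "series": [
    [0.0017,-0.0006,0.0009,0,0,0,0],
    [0.0026,-0.0009,0.0013,0,0,0,0],
    [-0.004,0.0014,0.0091,0,0,0,0],
    [-0.012,0.004,0.0272,0,0,0,0],
    [-0.012,0.01,0.0272,0,0,0,0],
    [0,0.035,0.01,0,0,0,0],
    [0,0.04,0,0,0,0,0],
    [0,0.04,0,0,0,0,0]
  ]
}}

```text
time_s: 30.13
tcp_pos: [0.5495, 0.0038, 0.1924]
ee_rot: [0.963, -0.161, 0.213, 0.036]
ft_force: [0.3, 0.1, -0.1]
gripper_width: 0.0005
finger_force: 0.0
```

{"api": "jog_arm", "payload": {
  "series": [
    [-0.01,0.038,0,0,0,0,0],
    [-0.01,0.038,0,0,0,0,0],
    [-0.01,0.038,0,0,0,0,0],
    [-0.01,0.038,0,0,0,0,0],
    [0,0,0,0,0,0,0],
    [0,0,0,0,0,0,0]
  ]
}}

```text
time_s: 30.63
tcp_pos: [0.5084, 0.1575, 0.1905]
ee_rot: [0.964, -0.156, 0.211, 0.036]
ft_force: [-0.4, -0.0, 0.0]
gripper_width: 0.0004
finger_force: 0.0
```

Run:
```python
from h import *
r2();snap(17);t=load("top17")
pb=PB+BB@[-.0245,0,.034];k=75/np.hypot(75,35)
print("thin",[round(edge(t,[20,y,zs(20)],[50,y,zs(50)],199,pb,BB)*k-17.5,2) for y in(-12,-6,0,6,12)])
print("bar");sides(t,PB,BB,range(20,48,4),lambda x:34,160);print("block");sides(t,pb,BB,range(-34,36,6),zs,172)
s0=load("scene16");s=load("scene17");print("stack",shift(load("scene6"),s,(306,186,14,17)),"bar stop roller",shift(s0,s,(326,196,18,18)),"bar plain",shift(s0,s,(308,166,18,16)),"short",shift(s0,s,(266,200,20,24)))
print("top bar end",shift(load("top16"),t,(355,175,30,20)))
st()
```

```text
[0.509  0.1561 0.1907] w 0.001 pitch 24.80 TCP in bar frame [-82.57 246.13 170.22] F bar [-0.33  0.09  1.73]
thick edge [np.float64(0.25), np.float64(0.18), np.float64(0.1), np.float64(-0.05), np.float64(-0.12)] was [np.float64(1.07), np.float64(1.15), np.float64(1.23), np.float64(1.15), np.float64(1.15)]
bar end [np.float64(-1.28), np.float64(-1.12), np.float64(-0.97), np.float64(-1.35)] was [np.float64(-1.12), np.float64(-0.9), np.float64(-0.22), np.float64(-0.53)]
thin [np.float64(-0.63), np.float64(-0.7), np.float64(-0.93), np.float64(-1.0), np.float64(-0.78)]
bar
centre/width [[20.0, -0.41, 30.08], [24.0, -0.08, 29.85], [28.0, -0.3, 30.0], [32.0, -0.45, 29.25], [36.0, -0.41, 29.62], [40.0, -0.15, 28.65], [44.0, 0.07, 28.65]]
yaw off 0.0107 lateral at x=0 -0.59 mean -0.25
block
centre/width [[-34.0, -0.6, 36.0], [-28.0, -0.56, 35.78], [-22.0, -0.64, 35.48], [-16.0, -0.75, 35.1], [-10.0, -0.71, 35.03], [-4.0, -0.52, 35.25], [2.0, -0.49, 35.02], [8.0, -0.41, 35.17], [14.0, -0.38, 35.1], [20.0, -0.37, 35.25], [26.0, -0.22, 35.25], [32.0, -0.26, 35.17]]
yaw off 0.0066 lateral at x=0 -0.49 mean -0.49
stack (array([-0.02,  0.08], dtype=float32), 0.9967) bar stop roller (array([0.3 , 0.21], dtype=float32), 0.9685) bar plain (array([-2.3 , -0.36], dtype=float32), 0.8927) short (array([0.01, 0.02], dtype=float32), 0.9991)
top bar end (array([-0.1 ,  0.23], dtype=float32), 0.9478)
t30.88 tcp [0.5105 0.1537 0.1917] yaw -0.329 toolz [ 0.398 -0.139 -0.907] F [-0.6  0.2 -0.4] w 0.0006 ff 0.0 q [ 0.31 -0.22  2.09 -0.32  0.94  2.35]
```

```bash
python3 -c "
from station import arm
print(arm.sign_off())"
```

```text
the job is handed in; nothing more can be done
None
```

I handed the job in at about 31 s; camera measurements put the sine bar square on the taller stack and about 0.8 mm short of centre, and the angle block within about 0.5 mm of the stop plate (probably touching it) and level by eye, with both stacks unmoved.

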